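Sort and lean reference cards, then seat the mirror

ROBOT

A 6-joint arm with a two-finger parallel gripper is mounted at the origin on the work surface; the furniture and walls round the work are solid. World frame = base frame: x ahead of the robot, y to its left, z up, the work surface at z = 0. Lengths are in mm, angles in rad, forces in N, time in s.
With the tool pointing down it reaches from about 300 to 775 mm from the base axis. Payload 14.6 kg.
Tool frame: the origin (TCP) lies at the very end of the fingers, on their centre line; the grasp point (between the pads) lies 19 mm behind it (pinch_z is the z of the grasp point in the tool frame, in mm); z points along the fingers, y is the direction in which the jaws open and shut (so a half turn about z gives the same grasp; the last joint's range is limited). The gripper opens to 85 mm and grips with 20 to 120 N. Pads are 22 mm wide; open, the fingers measure 114 mm over their backs; the gripper's body (76 mm by 85 mm) begins 54 mm behind the grasp point. The pads swing forward as they close: fully open they stand 13 mm farther back than shut.
Start: joints at [1.236, 0.3, 1.521, -0, 1.321, -0.067], TCP at [145.533, 530.386, 231.281] pointing down, gripper open.
Joint ranges: [-3.03, 3.03], [-0.79, 2.21], [0.23, 2.52], [-1.04, 4.18], [0, 3.07], [-2.55, 2.55]. Speed limits (rad/s): [2.22, 2.22, 2.57, 3.14, 3.14, 3.14].

INTERFACE

Orientations are given as a rotation vector (axis times angle).
In Python, from cell import get_state, get_image, close_job, pinch_z gives the robot as it stands. The module is installed in compiled form; this text tells all that it offers.
- The arm moves only by the shell command python3 -m jog 'ROWS' [OPENING] [FORCE]. ROWS is text: rows parted by semicolons, each of 4 numbers parted by spaces: the shift along the tool's x, y, z in cm, then the turn about the tool's z in rad. A call has 1 to 8 rows; each row is the pose to reach, as a shift and turn from the pose commanded when the call began, along the tool's axes at that moment; what a row does not reach only later rows make up. A row lasts 1/10 s, in which the tool goes at most 50 mm and 8.59 degrees, less where a joint would pass 70% of its speed; a pose out of reach is approached as far as the arm can. A call with a gripper value outside its range is refused whole. OPENING is the closure in counts, from 0 (fully open) to 255 (shut), set as the call begins (- or left out, the last holds). The fingers move at their own pace and stop on an object; FORCE is the grip in N (left out, the last holds). Time passes only in rows, so rows that repeat a pose let the fingers close. It gives the time, the measured TCP pose, the force and the opening at its end, in the units of the state.
- get_state(): the state, without advancing time (a new reading comes with each control period).
- get_image(name): name is "scene" or "top"; returns a dict with "img" (400x640x3 uint8, blue, green, red), "mtx" (3x3 intrinsics, pixels), "position" and "rotation" of the camera in the world. Camera axes: x right, y down, z forward; pixel columns grow to the right and rows downward; lengths in mm; the calibration is good to about 2 mm. A picture is of the moment at which its call begins. There is no depth.
- close_job(): hands the job in, once; it reports no verdict.
The state is a dict: "time_s": time; "qpos": joint angles; "joint_velocities": joint speeds; "joint_torque": joint torques, N m; "tool_pos": TCP position; "eef_rot": TCP orientation; "wrist_force": force on the tool from outside, world axes, zero at the start; "torque": the same for the moment, N m; "grip_width": finger opening in mm.
Only numpy, scipy, OpenCV 4.12 (cv2) and the standard library are available. Lean on these libraries where they do the work, as an engineer would, in place of code of your own. Each camera call takes 0.05 s, during which the arm holds its last target.

TASK

Set up the viewing station for a greyscale check: take every reference card from the filing rack and lean it upright against a sloped backstop, green-tagged cards on the green stand (passed) and red-tagged cards on the red stand (rejected), side by side, each with its lower edge on the seat behind the lip, its face flat against the backstop and its tagged edge up. When all the cards stand, last of all lift the mirror by its knob and seat it, knob up, on the three-point mount between the guide pins, so that it bears on all three balls and cannot rock. The number of cards varies, and the mirror may get knocked aside on the way.

Things in the scene. Friction and masses are not known exactly. Their poses are not given: they have to be found in the camera images.
- card_green_1_c (a point): greyscale reference card, rigid white plate 8 x 48 x 100 mm, 100 g, grey patches, green tag across the top 22 mm of both faces and the top edge; faces alike. Starts upright in a rack slot. Point: its centre, 50 mm above the lower edge; x normal to the faces, y along the width, z up to the tagged edge. May be absent.
- card_green_2_c (a point): greyscale reference card, rigid white plate 8 x 48 x 100 mm, 100 g, grey patches, green tag across the top 22 mm of both faces and the top edge; faces alike. Starts upright in a rack slot. Point: its centre, 50 mm above the lower edge; x normal to the faces, y along the width, z up to the tagged edge. May be absent.
- card_green_3_c (a point): greyscale reference card, rigid white plate 8 x 48 x 100 mm, 100 g, grey patches, green tag across the top 22 mm of both faces and the top edge; faces alike. Starts upright in a rack slot. Point: its centre, 50 mm above the lower edge; x normal to the faces, y along the width, z up to the tagged edge. May be absent.
- card_red_1_c (a point): greyscale reference card, rigid white plate 8 x 48 x 100 mm, 100 g, grey patches, red tag across the top 22 mm of both faces and the top edge; faces alike. Starts upright in a rack slot. Point: its centre, 50 mm above the lower edge; x normal to the faces, y along the width, z up to the tagged edge. May be absent.
- card_red_2_c (a point): greyscale reference card, rigid white plate 8 x 48 x 100 mm, 100 g, grey patches, red tag across the top 22 mm of both faces and the top edge; faces alike. Starts upright in a rack slot. Point: its centre, 50 mm above the lower edge; x normal to the faces, y along the width, z up to the tagged edge. May be absent.
- card_rack: grey filing rack, fixed, 68 x 175 mm in plan, origin at the centre of its underside; five upright slots at y = -72, -36, 0, 36, 72 mm in its frame, each 11 mm wide (y) and 52 mm long (x), floor 8 mm, walls 36 mm above the table: a standing card's top is at 108 mm, its upper 72 mm free; card faces look along the rack's y
- green_stand: green stand, fixed: aluminium base 96 x 172 x 8 mm, origin at the centre of its underside, on it a white rest 172 mm wide (y) with a green lip in front and a green band on the backstop; room for three cards side by side, all centres within 68 mm of its middle. Its open front faces its -x, roughly towards the robot
- red_stand: red stand, fixed: aluminium base 96 x 118 x 8 mm, origin at the centre of its underside, on it a white rest 118 mm wide (y) with a red lip in front and a red band on the backstop; room for two cards side by side, all centres within 41 mm of its middle. Its open front faces its -x, roughly towards the robot
- green_stand_rest: sloped rest of the green stand. Origin: middle of the inner corner of seat and backstop, 16 mm above the table; z runs up the face of the backstop, 20 degrees back from vertical; x points rearward through it. Seat plane z = 0, 18 mm deep to the lip (8 mm high); backstop plane x = 0, 62 mm high, 6 mm thick. A leaning card has its centre at x = -4, z = 50 mm, upper 38 mm above the backstop
- red_stand_rest: sloped rest of the red stand. Origin: middle of the inner corner of seat and backstop, 16 mm above the table; z runs up the face of the backstop, 20 degrees back from vertical; x points rearward through it. Seat plane z = 0, 18 mm deep to the lip (8 mm high); backstop plane x = 0, 62 mm high, 6 mm thick. A leaning card has its centre at x = -4, z = 50 mm, upper 38 mm above the backstop
- mirror_c (a point): round mirror lying face down: steel disc 56 mm across, 8 mm thick, with an upright black knob on its back, 22 mm across and 28 mm high; 36 mm high in all, about 180 g. The point is on its axis half-way up, 18 mm above the underside and 10 mm above the back of the disc; z points up along the knob
- mount: dark round three-point mirror mount, fixed, base 80 mm across, 8 mm high; origin centre of underside, z up. Three brass balls 20 mm off axis (tops at 16 mm) carry the mirror; three 6 mm steel guide pins 33 mm off axis at 30, 150, 270 degrees, tops at 25 mm, leave the disc 2 mm of play. A seated mirror's centre point is 34 mm above the origin
- mount_ball0: one of the mount's three brass balls of 10 mm diameter, fixed to the mount; origin at the ball's centre
- mount_ball1: one of the mount's three brass balls of 10 mm diameter, fixed to the mount; origin at the ball's centre
- mount_ball2: one of the mount's three brass balls of 10 mm diameter, fixed to the mount; origin at the ball's centre
- mini_centrifuge: bystander, fixed: white and blue mini centrifuge at the back left, about 180 mm across and 130 mm high; carry things over it or round it. Another fixed bystander, a dark label printer of about 230 x 190 mm, stands on the table between robot and work, its raised lid about 250 mm high: keep the arm clear of it

How it is judged:
By the outcome, as a careful person would: the job done as asked, in the order asked, and still so for the second after the job is handed in, with the robot touching nothing.
Of card_green_1, card_green_2, card_green_3, card_red_1, card_red_2 only 4 to 5 are there at a start; the rules pass over those that are not, and their reading is None.
At some moment in a run one of mirror may be knocked a few centimetres aside while the robot is not near it.
It also fails if it takes over 210 s, if anything falls off the work surface, if the arm or the gripper's body presses on something with over 40 N, if the wrist force passes 120 N, or if a joint passes its speed limit or range.

## Working session

There is one attempt and no reset: what is moved stays moved. The work goes in short steps, Python scripts to look and compute and a shell command to move; the robot and the scene stay as the last step left them, time stands still between calls to the robot, and variables do not carry over. Pictures are saved under pics/ and viewed, and the job is handed in when it is done.

```bash
mkdir -p pics
python3 - <<'E'
from cell import *
import cv2
s=get_state(); print({k:s[k] for k in s}); print(pinch_z)
for n in("scene","top"):
    d=get_image(n); cv2.imwrite(f"pics/{n}0.png",d["img"]); print(n,d["mtx"],d["position"],d["rotation"])
E
```

```text
{'time_s': 0.0, 'qpos': array([ 1.23639491e+00,  3.00482911e-01,  1.52158028e+00,  1.74723289e-06,
        1.32070046e+00, -6.65955284e-02]), 'joint_velocities': array([ 0.00268458,  0.00108518, -0.0005313 ,  0.00046742, -0.00314587,
       -0.00079399]), 'joint_torque': array([-4.92908839e-04, -5.43508923e+01, -3.61796951e+01, -1.12236542e-04,
        4.02570498e-03,  1.89966647e-05]), 'tool_pos': array([145.46232995, 530.17405923, 230.71517637]), 'eef_rot': array([-4.19381778e-01, -3.11323696e+00,  1.80188551e-03]), 'wrist_force': array([4.29086342e-08, 3.50703370e-01, 6.00489501e-02]), 'torque': array([ 0.01600303,  0.02065716, -0.01748869]), 'grip_width': 85.52929114585676}
-18.700000000000003
scene [[492.39149373   0.         324.1277747 ]
 [  0.         492.39149373 193.17261421]
 [  0.           0.           1.        ]] [-257.97542    -621.24243542  610.53877113] [-1.89634765  0.89618584 -0.50816738]
top [[515.05648005   0.         325.31038367]
 [  0.         515.05648005 208.40724173]
 [  0.           0.           1.        ]] [ 454.52757155   83.34522858 1166.73760818] [-2.20299657  2.19550999 -0.05994846]
```

View pics/scene0.png

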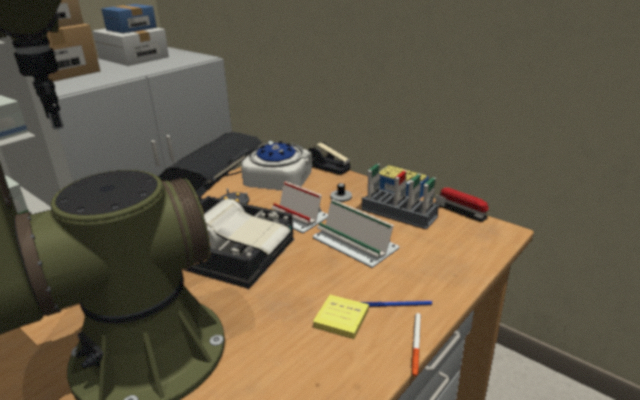

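View pics/top0.png

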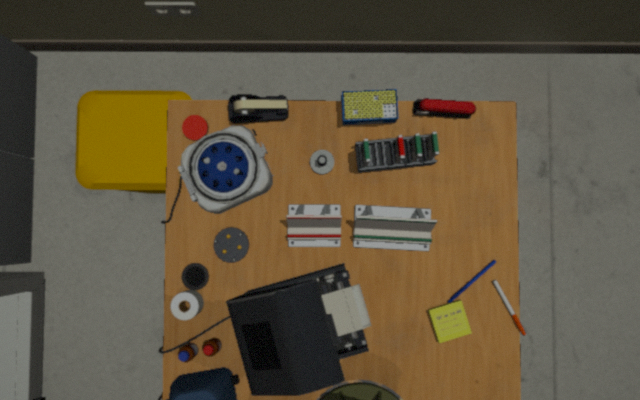

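```bash
cat > h.py <<'E'
import numpy as np, cv2
from cell import *
from scipy.spatial.transform import Rotation as R
def cam(n):
    d=get_image(n); d["R"]=R.from_rotvec(d["rotation"]).as_matrix() if np.size(d["rotation"])==3 else np.array(d["rotation"]); return d
def ray(d,u,v):
    r=d["R"]@np.linalg.solve(d["mtx"],np.array([u,v,1.])); return np.array(d["position"]),r
def onz(d,u,v,z):
    p,r=ray(d,u,v); return p+r*(z-p[2])/r[2]
def proj(d,P):
    c=d["R"].T@(np.array(P,float)-d["position"]); q=d["mtx"]@c; return q[:2]/q[2]
def crop(d,u0,v0,u1,v1,k,name):
    c=d["img"][v0:v1,u0:u1]; c=cv2.resize(c,None,fx=k,fy=k,interpolation=cv2.INTER_CUBIC); cv2.imwrite("pics/"+name,c)
E
python3 - <<'E'
from h import *
d=cam("top"); crop(d,165,90,465,270,2.6,"t1.png")
for u,v in((231,244),(321,160),(391,228),(314,226),(397,152)): print(u,v,onz(d,u,v,8).round())
d=cam("scene"); crop(d,220,130,500,270,2.8,"s1.png")
E
```

```text
231 244 [431. 288.   8.]
321 160 [621.  87.   8.]
391 228 [468. -71.   8.]
314 226 [472. 102.   8.]
397 152 [640. -85.   8.]
```

View pics/t1.png

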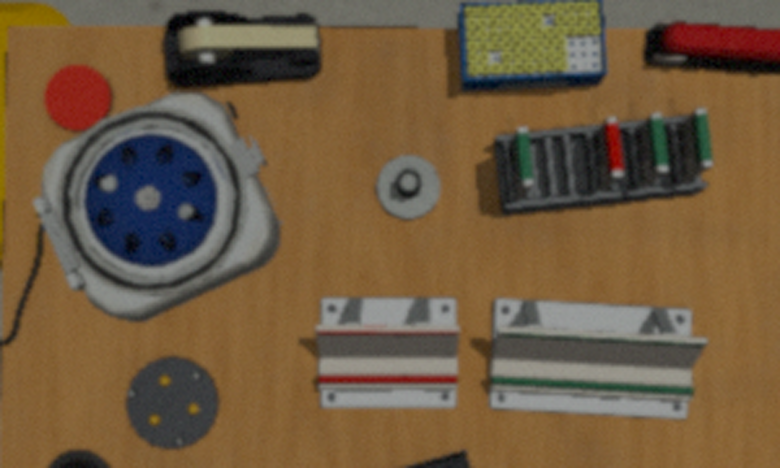

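View pics/s1.png

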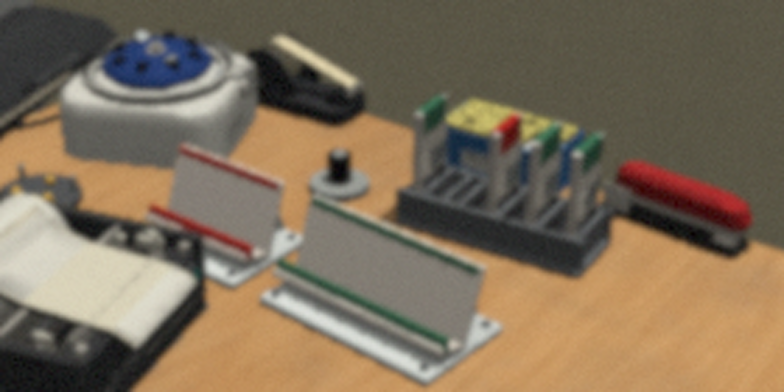

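Run:
```python
from h import *
d=cam("top"); 
crop(d,345,120,445,180,8,"t2.png"); crop(d,280,195,440,255,5,"t3.png")
s=cam("scene"); crop(s,355,155,445,230,8,"s2.png"); crop(s,270,170,405,270,5.5,"s3.png")
hsv=cv2.cvtColor(d["img"],cv2.COLOR_BGR2HSV)
H,S,V=[hsv[...,i].astype(int) for i in range(3)]
print(proj(d,[540,-80,8]),proj(d,[640,-85,108]))
for nm,m in(("g",(H>40)&(H<95)&(S>70)&(V>35)),("r",((H<8)|(H>172))&(S>90)&(V>50))):
    m=m.astype(np.uint8); m[:120]=0;m[260:]=0;m[:,:280]=0;m[:,445:]=0
    n,l,st,c=cv2.connectedComponentsWithStats(m)
    for i in range(1,n):
        if st[i,4]<12: continue
        p=np.argwhere(l==i)[:,::-1].astype(np.float32); print(nm,st[i],c[i].round(1),cv2.minAreaRect(p), )
```

```text
[394.95782614 195.99534316] [403.99123891 144.34254598]
g [432 135   7  16  76] [434.9 142.4] ((434.9999694824219, 142.5), (15.697771072387695, 4.666904926300049), 81.8698959350586)
g [415 136   8  17 103] [418.3 144.2] ((418.2574462890625, 144.0742645263672), (16.51761817932129, 6.268734931945801), 84.2894058227539)
g [363 142   7  17  87] [366.1 149.9] ((366.08612060546875, 149.94671630859375), (16.20589828491211, 5.251072406768799), 84.80557250976562)
g [355 235  76   6 135] [392.8 237.9] ((392.50616455078125, 237.88922119140625), (75.10641479492188, 1.8305107355117798), 3.1798298358917236)
r [397 137   9  19 117] [401. 146.] ((401.10003662109375, 145.80001831054688), (18.23310661315918, 6.449806213378906), 82.87498474121094)
r [288 217  27   2  31] [301.1 217.9] ((301.0, 217.5), (26.0, 1.0), -0.0)
r [287 234  54   4 159] [313.5 235. ] ((313.5, 235.5), (53.0, 3.0), 0.0)
```

View pics/t2.png

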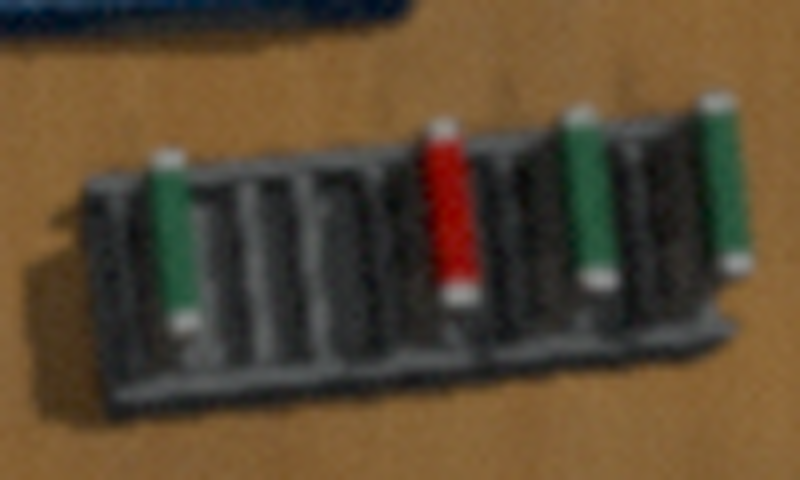

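View pics/t3.png

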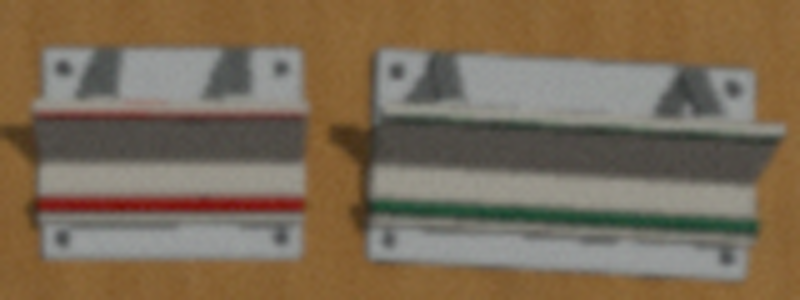

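View pics/s2.png

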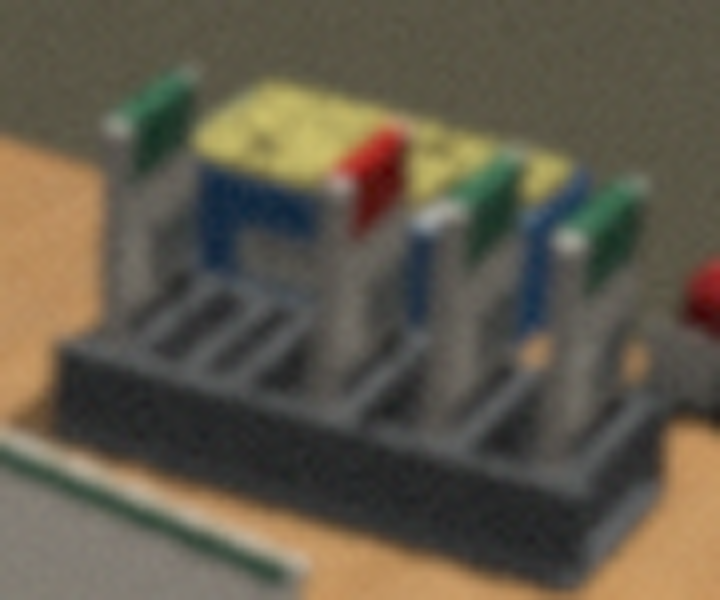

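View pics/s3.png

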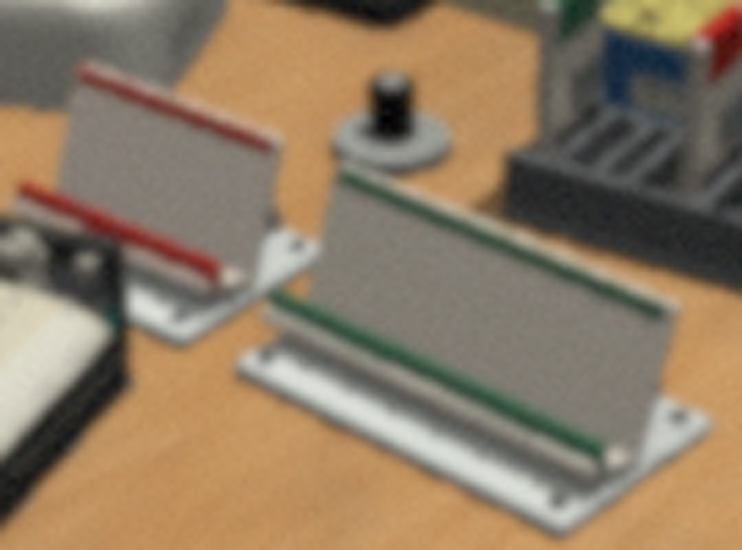

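```bash
cat > m1.py <<'E'
from h import *
d=cam("top")
def c(x,y,k,u0,v0): return (x+.5)/k-.5+u0,(y+.5)/k-.5+v0
def T(pts,k,u0,v0,z):
    return [onz(d,*c(x,y,k,u0,v0),z)[:2].round(1) for x,y in pts]
print("green base",*T([(377,50),(755,70),(745,278),(367,258)],5,280,195,8))
print("red base",*T([(43,48),(303,48),(303,258),(43,258)],5,280,195,8))
print("corner red",*T([(40,161),(304,161)],5,280,195,16))
print("top red",*T([(36,112),(308,112)],5,280,195,74.3))
print("lip red inner",*T([(36,196),(304,196)],5,280,195,29.7))
print("corner green",*T([(370,161),(758,183)],5,280,195,16))
print("top green",*T([(380,116),(784,134)],5,280,195,74.3))
print("lip green inner",*T([(370,200),(758,221)],5,280,195,29.7))
for p in ([(168,148),(185,333)],[(443,118),(462,304)],[(581,104),(602,288)],[(717,92),(738,274)]):
    a=T(p,8,345,120,108); print("card",a,(a[0]+a[1])/2,np.degrees(np.arctan2(*(a[0]-a[1])[::-1])),np.hypot(*(a[0]-a[1])))
print("rack top corners",*T([(85,182),(112,400),(735,325),(690,118)],8,345,120,36))
E
python3 m1.py
```

```text
green base [520.2  10.2] [ 511.8 -160.3] [ 418.2 -155.2] [426.7  14.6]
red base [520.6 160.7] [521.   43.6] [426.6  43.4] [426.2 160.1]
corner red [469.6 161.2] [470.   43.3]
top red [489.6 159.1] [490.   43.7]
lip red inner [454.  161.9] [454.4  43.7]
corner green [470.1  13.8] [ 460.8 -159.7]
top green [488.4  13.1] [ 481.4 -158.5]
lip green inner [452.7  14.6] [ 444.  -156.6]
card [array([652.8,  -5.3]), array([604.6,  -9.7])] [628.7  -7.5] 5.2158639159054285 48.40041322137646
card [array([660.9, -76.7]), array([612.4, -81.4])] [636.65 -79.05] 5.5350909923495575 48.72719979641761
card [array([ 664.7, -112.5]), array([ 616.7, -117.7])] [ 640.7 -115.1] 6.182930165948263 48.28084506302681
card [array([ 668. , -147.9]), array([ 620.5, -153. ])] [ 644.25 -150.45] 6.1282804439848 47.77300492956247
rack top corners [656.7  11.6] [596.1   4.1] [ 617.6 -168.1] [ 675.3 -156. ]
```

```bash
cat >> h.py <<'E'
def yaw(s):  # direction of tool y in world, mod pi
    M=R.from_rotvec(s["eef_rot"]).as_matrix(); return np.arctan2(M[1,1],M[0,1])
def go(*pts):
    """pts: (x,y,z,tool-y heading or None): prints rows cm/rad"""
    s=get_state(); M=R.from_rotvec(s["eef_rot"]).as_matrix(); y0=yaw(s)
    print("t",round(s["time_s"],2),"tcp",s["tool_pos"].round(1),"y-head",round(y0,4),"q",s["qpos"].round(3),"grip",round(s["grip_width"],1),"F",s["wrist_force"].round(1))
    print("tool z",M[:,2].round(4))
    for p in pts:
        d=M.T@(np.array(p[:3],float)-s["tool_pos"])/10
        t=0 if p[3] is None else -((p[3]-y0+np.pi/2)%np.pi-np.pi/2)
        print(d.round(2),"turn",round(t,4))
E
python3 - <<'E'
from h import *
H=np.pi/2+.105
go((145,530,330,None),(400,300,330,H),(628.7,-7.5,230,H),(628.7,-7.5,71,H))
d=cam("top")
for u,v in((230,300),(330,275),(345,265),(330,385)): print(onz(d,u,v,250).round(),onz(d,u,v,60).round())
E
```

```text
t 0.35 tcp [145.5 530.3 231.2] y-head 1.3029 q [ 1.236  0.3    1.521  0.     1.321 -0.067] grip 85.2 F [ 0.2 -0.3  0.4]
tool z [-1.e-04 -3.e-04 -1.e+00]
[ 0.04 -0.05 -9.88] turn 0
[-30.63 -15.48  -9.88] turn -0.3729
[-60.83 -39.08   0.13] turn -0.3729
[-60.83 -39.07  16.03] turn -0.3729
[337. 246. 250.] [313. 280.  60.]
[381.  70. 250.] [366.  67.  60.]
[399.  43. 250.] [388.  35.  60.]
[190.  69. 250.] [135.  66.  60.]
```

```bash
python3 -m jog '0 0 -10 0;0 0 -10 0;-30 -15 -10 -0.373;-30 -15 -10 -0.373;-30 -15 -10 -0.373;-30 -15 -10 -0.373;-30 -15 -10 -0.373;-30 -15 -10 -0.373' 189 30
python3 - <<'E'
from h import *
H=np.pi/2+.105
go((628.7,-7.5,230,H),(628.7,-7.5,110,H))
E
```

```text
time_s: 1.2
tool_pos: [363.9, 333.9, 331.5]
eef_rot: [-0.165, 3.137, 0.0]
wrist_force: [0.2, 0.9, 0.0]
grip_width: 22.1
t 1.2 tcp [363.9 333.9 331.5] y-head 1.6761 q [ 0.668  0.113  1.515  0.     1.513 -1.008] grip 22.1 F [0.2 0.9 0. ]
tool z [ 4.e-04  3.e-04 -1.e+00]
[-22.74 -36.74  10.15] turn 0.0003
[-22.74 -36.74  22.15] turn 0.0003
```

```bash
python3 -m jog '-22.7 -36.7 10 0;-22.7 -36.7 10 0;-22.7 -36.7 10 0;-22.7 -36.7 10 0;-22.7 -36.7 10 0;-22.7 -36.7 10 0;-22.7 -36.7 10 0;-22.7 -36.7 10 0' ; python3 -m jog '0 0 0 0;0 0 0 0'
python3 - <<'E'
from h import *
H=np.pi/2+.105
go((628.7,-7.5,130,H),(628.7,-7.5,72,H))
d=cam("top"); cv2.imwrite("pics/t4.png",d["img"])
d=cam("scene"); crop(d,250,80,450,230,4,"s4.png")
E
```

```text
time_s: 2.0
tool_pos: [602.4, 25.6, 240.5]
eef_rot: [-0.165, 3.137, 0.0]
wrist_force: [0.4, 0.0, 0.6]
grip_width: 22.0
time_s: 2.2
tool_pos: [601.5, 26.7, 240.2]
eef_rot: [0.162, -3.136, -0.0]
wrist_force: [0.0, 0.7, 0.0]
grip_width: 21.8
t 2.2 tcp [601.5  26.7 240.2] y-head 1.6743 q [-0.017  0.411  1.35   0.     1.381 -1.691] grip 21.8 F [0.  0.7 0. ]
tool z [-1.4e-03  2.0e-04 -1.0e+00]
[-2.37 -3.69 11.02] turn -0.0015
[-2.38 -3.69 16.82] turn -0.0015
```

View pics/s4.png

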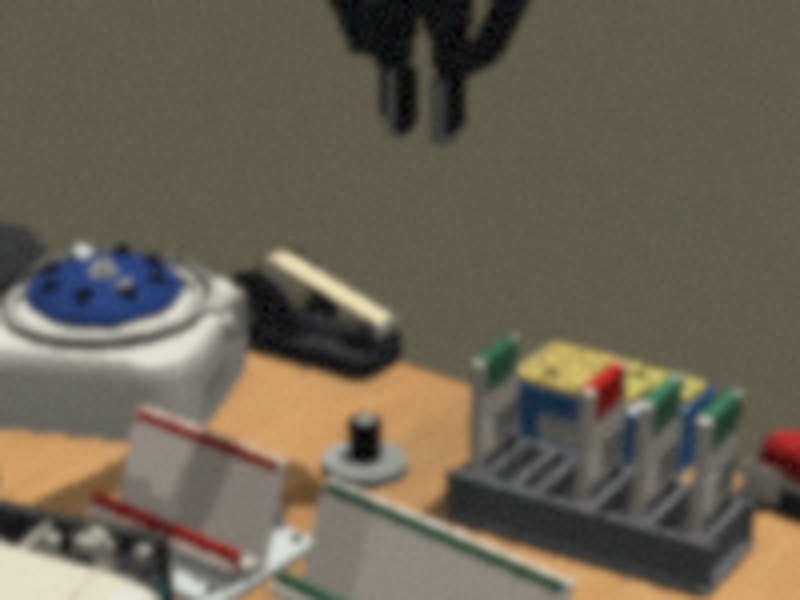

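```bash
python3 -m jog '-2.4 -3.7 0 0;-2.4 -3.7 5 0;-2.4 -3.7 10 0;-2.4 -3.7 10 0;-2.4 -3.7 10 0'
python3 - <<'E'
from h import *
H=np.pi/2+.105
go((628.7,-7.5,72,H))
d=cam("top"); crop(d,330,110,450,200,6,"t5.png")
d=cam("scene"); crop(d,320,80,450,230,4,"s5.png")
E
```

```text
time_s: 2.8
tool_pos: [629.4, -5.9, 142.9]
eef_rot: [-0.167, 3.136, -0.0]
wrist_force: [0.3, -0.4, 1.6]
grip_width: 22.1
t 2.8 tcp [629.4  -5.9 142.9] y-head 1.6773 q [-0.068  0.554  1.373  0.     1.214 -1.745] grip 22.1 F [ 0.3 -0.4  1.6]
tool z [ 8.e-04 -0.e+00 -1.e+00]
[ 0.09 -0.15  7.09] turn 0.0015
```

View pics/s5.png

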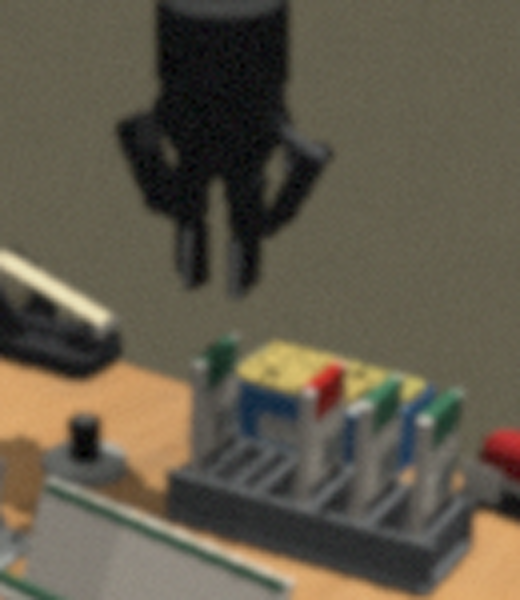

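View pics/t5.png

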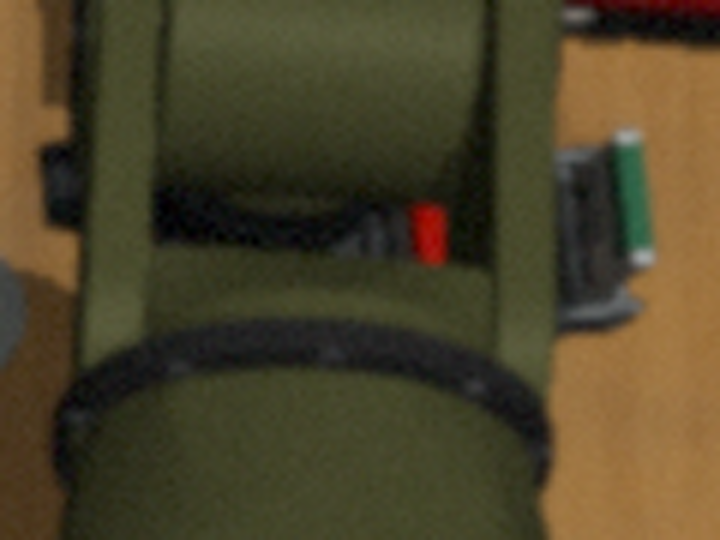

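```bash
python3 -m jog '0 -0.15 3 0;0 -0.15 5 0;0 -0.15 6.6 0;0 -0.15 6.6 0;0 -0.15 6.6 0;0 -0.15 6.6 0' ; python3 -m jog '0 0 0 0;0 0 0 0;0 0 0 0;0 0 0 0;0 0 0 0' 255 30
python3 - <<'E'
from h import *
H=np.pi/2+.105
go((628.7,-7.5,200,H))
E
```

```text
time_s: 3.5
tool_pos: [630.1, -8.3, 76.7]
eef_rot: [-0.165, 3.135, -0.001]
wrist_force: [0.9, -1.1, 0.4]
grip_width: 22.0
time_s: 4.0
tool_pos: [629.9, -8.3, 76.3]
eef_rot: [-0.165, 3.135, -0.0]
wrist_force: [-1.1, 1.4, 6.5]
grip_width: 7.3
t 4.0 tcp [629.9  -8.3  76.3] y-head 1.676 q [-0.071  0.631  1.419  0.     1.089 -1.747] grip 7.3 F [-1.1  1.4  6.5]
tool z [ 0.002 -0.    -1.   ]
[  0.09   0.09 -12.37] turn 0.0002
```

```bash
sed -i 's/^        t=0 if.*/        t=0 if p[3] is None else -(p[3]-y0)/' h.py
cat >> h.py <<'E'
def st(which,xp,yp):
    O,a=((465.5,-73.),-.0535) if which=="g" else ((469.8,102.),0.)
    c,s=np.cos(a),np.sin(a); return O[0]+xp*c-yp*s, O[1]+xp*s+yp*c
HR=np.pi/2+.105; HG=-.0535; HD=0.
E
python3 -m jog '0 0 -2 0;0 0 -6 0;0 0 -10 0;0 0 -15 0;0 0 -15 0;0 0 -15 0'
python3 - <<'E'
from h import *
go((*st("g",-6,57),225,HG))
d=cam("scene"); crop(d,300,60,450,230,3.5,"s6.png")
E
```

```text
time_s: 4.6
tool_pos: [629.5, -8.3, 225.9]
eef_rot: [-0.165, 3.135, -0.0]
wrist_force: [-0.1, -0.7, -2.3]
grip_width: 7.6
t 4.6 tcp [629.5  -8.3 225.9] y-head 1.676 q [-0.071  0.482  1.282 -0.     1.375 -1.747] grip 7.6 F [-0.1 -0.7 -2.3]
tool z [ 1.9e-03 -2.0e-04 -1.0e+00]
[16.68  1.01  0.06] turn 1.7295
```

View pics/s6.png

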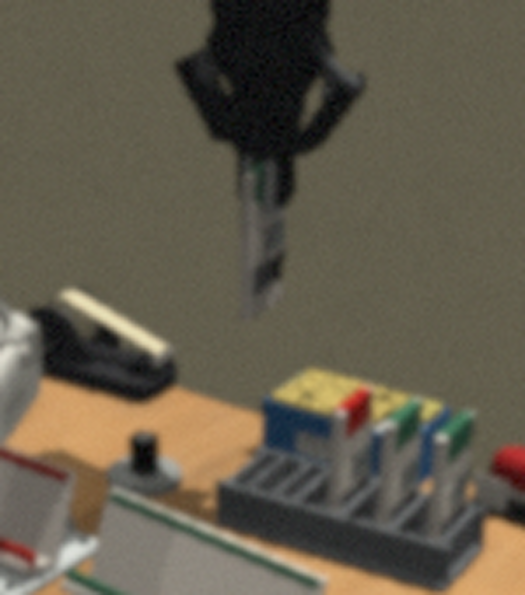

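Card held upright. Carry to the stand with the turn.

```bash
python3 -m jog '4 0.2 0 0.15;8 0.5 0 0.3;12 0.8 0 0.45;16.7 1 0 0.6;16.7 1 0 0.75;16.7 1 0 0.9;16.7 1 0 1.05;16.7 1 0 1.2' && python3 -m jog '0 0 0 0.15;0 0 0 0.3;0 0 0 0.45;0 0 0 0.53;0 0 0 0.53;0 0 0 0.53'
python3 - <<'E'
from h import *
go((*st("g",-6,57),225,HG),(*st("g",-6,57),130,HG),(*st("g",-6,57),90,HG))
E
```

```text
time_s: 5.45
tool_pos: [461.5, -15.9, 223.5]
eef_rot: [-1.642, -2.675, 0.002]
wrist_force: [0.6, -0.6, -1.1]
grip_width: 7.7
time_s: 6.05
tool_pos: [461.9, -15.9, 224.1]
eef_rot: [-2.277, -2.163, 0.002]
wrist_force: [0.1, -0.0, -0.4]
grip_width: 7.6
t 6.05 tcp [461.9 -15.9 224.1] y-head -0.0514 q [-0.114  0.11   1.767 -0.     1.266 -0.062] grip 7.6 F [ 0.1 -0.  -0.4]
tool z [-1.8e-03  2.0e-04 -1.0e+00]
[ 0.01  0.07 -0.09] turn 0.0021
[0.01 0.09 9.41] turn 0.0021
[1.000e-02 9.000e-02 1.341e+01] turn 0.0021
```

```bash
python3 -m jog '0 0.1 4 0;0 0.1 8 0;0 0.1 11 0;0 0.1 11.9 0;0 0.1 11.9 0;0 0.1 11.9 0'
python3 - <<'E'
from h import *
go((*st("g",-6,57),90,HG))
d=cam("scene"); crop(d,270,120,410,270,4,"s7.png")
E
```

```text
time_s: 6.65
tool_pos: [463.9, -16.0, 107.2]
eef_rot: [2.279, 2.161, 0.002]
wrist_force: [-0.0, 0.3, -1.1]
grip_width: 7.7
t 6.65 tcp [463.9 -16.  107.2] y-head -0.0533 q [-0.113  0.262  1.887  0.     0.991 -0.06 ] grip 7.7 F [-0.   0.3 -1.1]
tool z [ 1.5e-03 -2.0e-04 -1.0e+00]
[ 0.02 -0.14  1.72] turn 0.0002
```

View pics/s7.png

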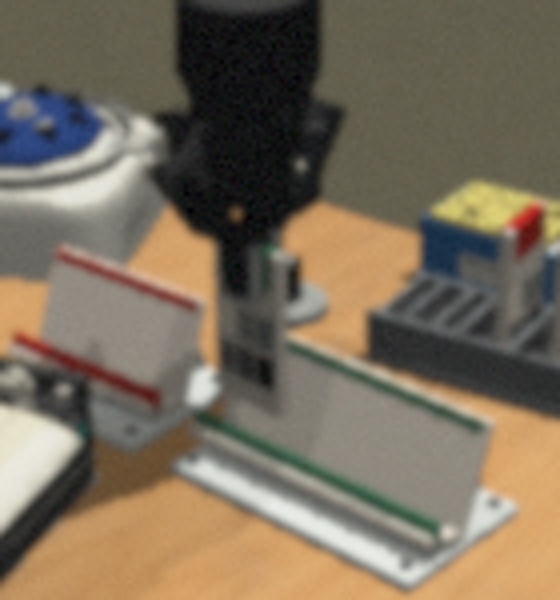

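```bash
python3 -m jog '0 -0.15 0.8 0;0 -0.15 1.4 0;0 -0.15 1.6 0;0 -0.15 1.6 0;0 -0.15 1.6 0'; python3 -m jog '0 0 0.1 0;0 0 0.1 0';python3 -m jog '0 0 0.1 0;0 0 0.1 0'
```

```text
time_s: 7.2
tool_pos: [461.8, -15.9, 90.1]
eef_rot: [2.28, 2.161, 0.0]
wrist_force: [0.0, 0.3, -0.8]
grip_width: 8.0
time_s: 7.4
tool_pos: [461.7, -15.9, 89.0]
eef_rot: [2.281, 2.161, 0.0]
wrist_force: [0.3, 0.5, -0.5]
grip_width: 7.8
time_s: 7.6
tool_pos: [461.7, -15.9, 87.9]
eef_rot: [-2.281, -2.161, 0.0]
wrist_force: [0.3, 0.0, -0.6]
grip_width: 7.5
```

```bash
python3 -m jog '0 0 0.1 0;0 0 0.1 0';python3 -m jog '0 0 0.1 0;0 0 0.1 0';python3 -m jog '0 0 0.1 0;0 0 0.1 0'
```

```text
time_s: 7.8
tool_pos: [461.8, -15.9, 87.1]
eef_rot: [2.28, 2.161, 0.0]
wrist_force: [-0.5, -0.1, 0.4]
grip_width: 7.4
time_s: 8.0
tool_pos: [462.4, -16.0, 86.6]
eef_rot: [2.279, 2.16, 0.002]
wrist_force: [2.3, -0.8, 4.5]
grip_width: 7.5
time_s: 8.2
tool_pos: [462.7, -16.1, 86.4]
eef_rot: [2.279, 2.159, 0.003]
wrist_force: [-2.4, -1.2, 16.9]
grip_width: 7.3
```

```bash
python3 -m jog '0 0 -0.1 0;0 0 -0.1 0' 222; python3 -m jog '0 0.2 0 0;0 0.4 0 0;0 0.6 0 0' 200;  python3 -m jog '0 0.3 0 0;0 0.6 0 0;0 0.9 0 0;0 1.2 0 0;0 1.2 0 0' 170
python3 - <<'E'
from h import *
go((*st("g",24,57),90,HG))
d=cam("scene"); crop(d,270,120,410,270,4,"s8.png")
E
```

```text
time_s: 8.4
tool_pos: [461.7, -15.9, 86.0]
eef_rot: [-2.281, -2.161, -0.0]
wrist_force: [0.4, -0.1, 0.2]
grip_width: 11.2
time_s: 8.7
tool_pos: [467.9, -16.2, 85.9]
eef_rot: [-2.281, -2.161, 0.0]
wrist_force: [0.4, -0.1, -0.4]
grip_width: 18.2
time_s: 9.2
tool_pos: [480.0, -16.9, 86.0]
eef_rot: [2.281, 2.161, 0.0]
wrist_force: [-1.0, 0.3, 0.6]
grip_width: 28.6
t 9.2 tcp [480.  -16.9  86. ] y-head -0.054 q [-0.111  0.329  1.857 -0.     0.955 -0.057] grip 28.6 F [-1.   0.3  0.6]
tool z [ 2.e-04 -1.e-04 -1.e+00]
[ 0.02  1.25 -0.4 ] turn -0.0005
```

View pics/s8.png

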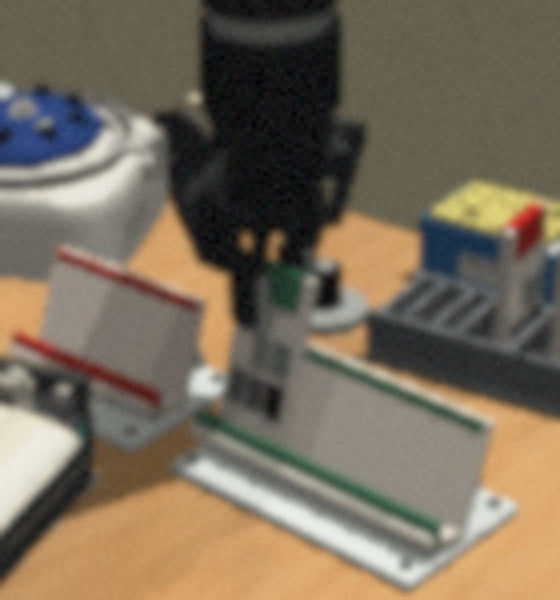

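```bash
python3 -m jog '0 0.4 0 0;0 0.8 0 0;0 1.2 -0.3 0;0 1.2 -0.3 0' 160; python3 -m jog '0 0 -2 0;0 0 -4 0;0 0 -8 0;0 0 -14 0;0 0 -14 0;0 0 -14 0'
python3 - <<'E'
from h import *
go((640.7,-115.1,225,HR))
d=cam("scene"); crop(d,270,120,410,270,4,"s9.png")
d=cam("top"); crop(d,280,120,450,260,4,"t9.png")
E
```

```text
time_s: 9.65
tool_pos: [492.3, -17.6, 89.4]
eef_rot: [2.28, 2.16, 0.001]
wrist_force: [-0.4, -0.8, 0.1]
grip_width: 31.9
time_s: 10.25
tool_pos: [492.2, -17.6, 230.6]
eef_rot: [2.279, 2.159, 0.004]
wrist_force: [0.3, 0.3, -0.1]
grip_width: 31.8
t 10.25 tcp [492.2 -17.6 230.6] y-head -0.054 q [-0.11   0.17   1.683 -0.     1.285 -0.056] grip 31.8 F [ 0.3  0.3 -0.1]
tool z [ 3.5e-03 -4.0e-04 -1.0e+00]
[-8.94 15.35  0.62] turn -1.7298
```

View pics/s9.png

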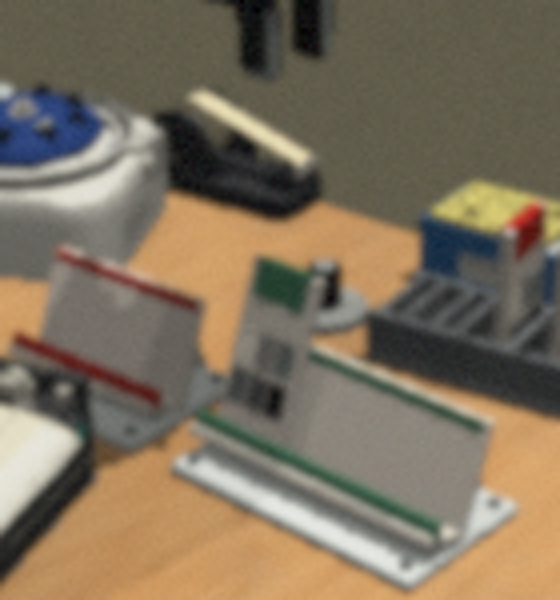

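View pics/t9.png

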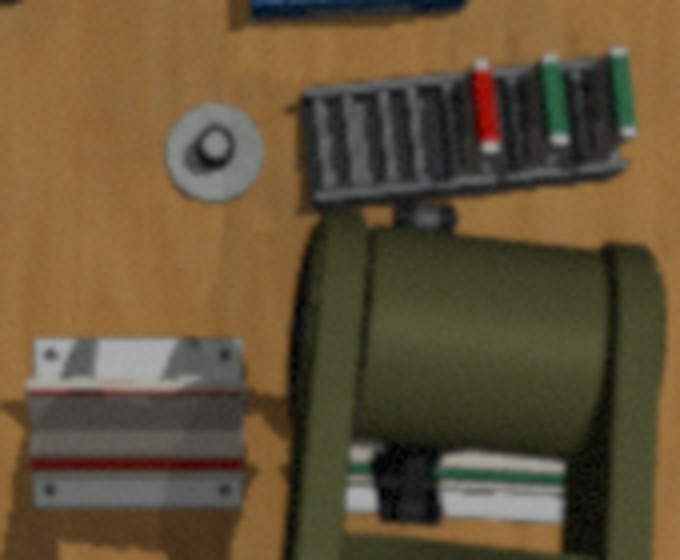

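```bash
python3 -m jog '-3 4 0 -0.15;-6 8 0 -0.3;-9 12 0 -0.45;-12.2 15.9 0 -0.6;-12.2 15.9 0 -0.75;-12.2 15.9 0 -0.9;-12.2 15.9 0 -1.05;-12.2 15.9 0 -1.2' 189 && python3 -m jog '0 0 0 -0.15;0 0 0 -0.3;0 0 0 -0.45;0 0 0 -0.53;0 0 0 -0.53;0 0 0 -0.53'
python3 - <<'E'
from h import *
go((644.2,-150.5,77,HR))
E
```

```text
time_s: 11.15
tool_pos: [643.4, -147.9, 226.1]
eef_rot: [-0.652, -3.069, -0.0]
wrist_force: [-0.2, 0.1, -0.8]
grip_width: 22.0
time_s: 11.75
tool_pos: [643.6, -147.8, 227.4]
eef_rot: [0.161, -3.135, -0.001]
wrist_force: [-1.3, 0.5, -0.0]
grip_width: 22.4
t 11.75 tcp [ 643.6 -147.8  227.4] y-head 1.6733 q [-0.281  0.556  1.169 -0.     1.419 -1.955] grip 22.4 F [-1.3  0.5 -0. ]
tool z [-2.2e-03  6.0e-04 -1.0e+00]
[-0.07 -0.28 15.04] turn -0.0025
```

```bash
python3 -m jog '0 -0.3 4 0;0 -0.3 8 0;0 -0.3 11 0;0 -0.3 11 0;0 -0.3 11 0'
python3 - <<'E'
from h import *
go((644.2,-150.5,77,HR))
d=cam("scene"); crop(d,320,80,450,230,4,"s10.png")
E
```

```text
time_s: 12.25
tool_pos: [644.3, -150.9, 119.6]
eef_rot: [0.163, -3.137, -0.0]
wrist_force: [0.7, -0.7, 0.9]
grip_width: 22.1
t 12.25 tcp [ 644.3 -150.9  119.6] y-head 1.6747 q [-0.285  0.648  1.281  0.     1.213 -1.96 ] grip 22.1 F [ 0.7 -0.7  0.9]
tool z [-1.e-04  0.e+00 -1.e+00]
[0.01 0.04 4.26] turn -0.001
```

View pics/s10.png

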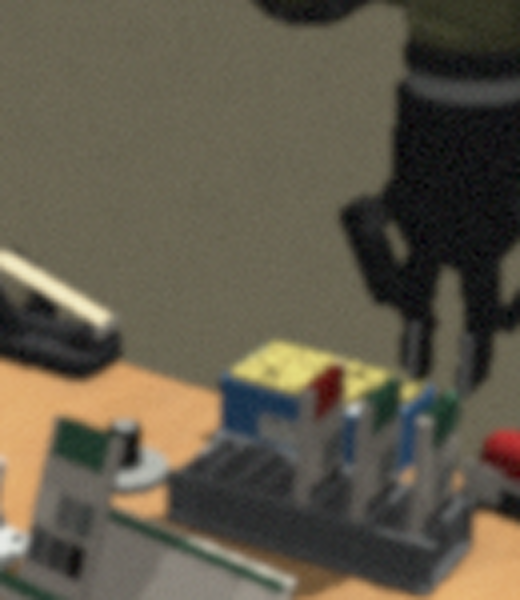

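```bash
python3 -m jog '0 0 2 0;0 0 3.5 0;0 0 4.3 0;0 0 4.3 0;0 0 4.3 0' ; python3 -m jog '0 0 0 0;0 0 0 0;0 0 0 0;0 0 0 0;0 0 0 0' 255 30; python3 -m jog '0 0 -2 0;0 0 -6 0;0 0 -10 0;0 0 -15 0;0 0 -15 0;0 0 -15 0'
python3 - <<'E'
from h import *
go((*st("g",-6,-57),225,HG))
d=cam("scene"); crop(d,320,50,450,230,3,"s11.png")
d=cam("top"); crop(d,280,120,450,260,4,"t11.png")
E
```

```text
time_s: 12.8
tool_pos: [644.5, -151.0, 76.7]
eef_rot: [-0.165, 3.136, -0.0]
wrist_force: [-0.3, -0.1, -0.1]
grip_width: 22.0
time_s: 13.3
tool_pos: [644.6, -151.0, 77.0]
eef_rot: [-0.165, 3.136, -0.001]
wrist_force: [-0.4, 1.2, 6.3]
grip_width: 7.2
time_s: 13.9
tool_pos: [644.3, -150.9, 226.8]
eef_rot: [-0.165, 3.136, -0.001]
wrist_force: [-0.4, -0.2, -2.0]
grip_width: 7.7
t 13.9 tcp [ 644.3 -150.9  226.8] y-head 1.676 q [-0.285  0.558  1.168 -0.     1.414 -1.961] grip 7.7 F [-0.4 -0.2 -2. ]
tool z [ 1.5e-03 -5.0e-04 -1.0e+00]
[18.45  4.09  0.15] turn 1.7295
```

View pics/s11.png

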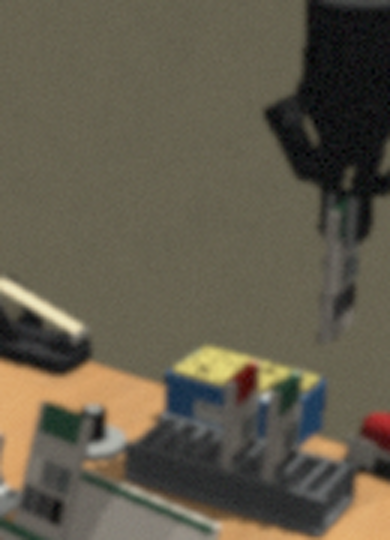

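View pics/t11.png

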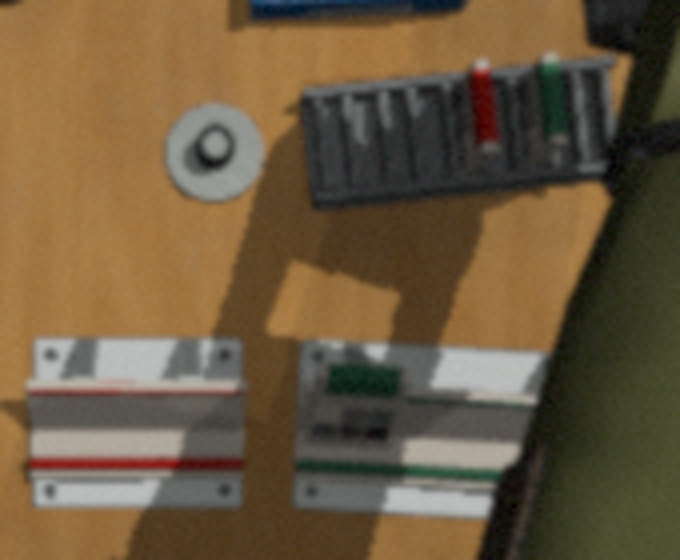

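```bash
cat >> h.py <<'E'
def rest(which,x,y,z):
    c,s=np.cos(np.radians(20)),np.sin(np.radians(20))
    X,Y=st(which,x*c+z*s,y); return np.array([X,Y,16-x*s+z*c])
E
python3 - <<'E'
from h import *
d=cam("top"); s=cam("scene")
for p in((0,100),(-8,100),(-8,78)):
  for y in(57-24,57+24):
    q=proj(d,rest("g",p[0],y,p[1])); r=proj(s,rest("g",p[0],y,p[1]))
    print(p,y,((q-[280,120]+.5)*4-.5).round(), ((r-[320,50]+.5)*3-.5).round())
E
python3 -m jog '4 0.7 0 0.15;8 1.4 0 0.3;12 2.4 0 0.45;16 3.6 0 0.6;18.5 4.1 0 0.75;18.5 4.1 0 0.9;18.5 4.1 0 1.05;18.5 4.1 0 1.2' && python3 -m jog '0 0 0 0.15;0 0 0 0.3;0 0 0 0.45;0 0 0 0.53;0 0 0 0.53;0 0 0 0.53'
python3 - <<'E'
from h import *
go((*st("g",-6,-57),105,HG))
E
```

```text
(0, 100) 33 [415. 366.] [ 96. 423.]
(0, 100) 81 [322. 360.] [ 47. 404.]
(-8, 100) 33 [415. 380.] [ 90. 423.]
(-8, 100) 81 [322. 375.] [ 41. 404.]
(-8, 78) 33 [410. 396.] [ 83. 452.]
(-8, 78) 81 [318. 391.] [ 34. 432.]
time_s: 14.9
tool_pos: [455.5, -129.5, 225.3]
eef_rot: [-1.643, -2.676, 0.0]
wrist_force: [0.5, 0.5, -0.6]
grip_width: 7.0
time_s: 15.5
tool_pos: [455.7, -129.5, 225.5]
eef_rot: [-2.277, -2.163, 0.001]
wrist_force: [0.1, 1.2, -1.6]
grip_width: 8.1
t 15.5 tcp [ 455.7 -129.5  225.5] y-head -0.0513 q [-0.354  0.135  1.736  0.     1.272 -0.303] grip 8.1 F [ 0.1  1.2 -1.6]
tool z [-9.e-04  4.e-04 -1.e+00]
[-1.000e-02  9.000e-02  1.205e+01] turn 0.0022
```

```bash
python3 -m jog '0 0.1 4 0;0 0.1 8 0;0 0.1 11 0;0 0.1 11.9 0;0 0.1 11.9 0;0 0.1 11.9 0'
python3 - <<'E'
from h import *
go((*st("g",-6,-57),90,HG))
d=cam("scene"); crop(d,270,120,410,270,4,"s12.png")
E
```

```text
time_s: 16.1
tool_pos: [457.6, -129.8, 108.3]
eef_rot: [2.279, 2.16, 0.001]
wrist_force: [0.8, 0.3, -1.5]
grip_width: 7.6
t 16.1 tcp [ 457.6 -129.8  108.3] y-head -0.0533 q [-0.354  0.283  1.856  0.     1.001 -0.3  ] grip 7.6 F [ 0.8  0.3 -1.5]
tool z [ 1.7e-03 -6.0e-04 -1.0e+00]
[ 0.02 -0.12  1.83] turn 0.0002
```

View pics/s12.png

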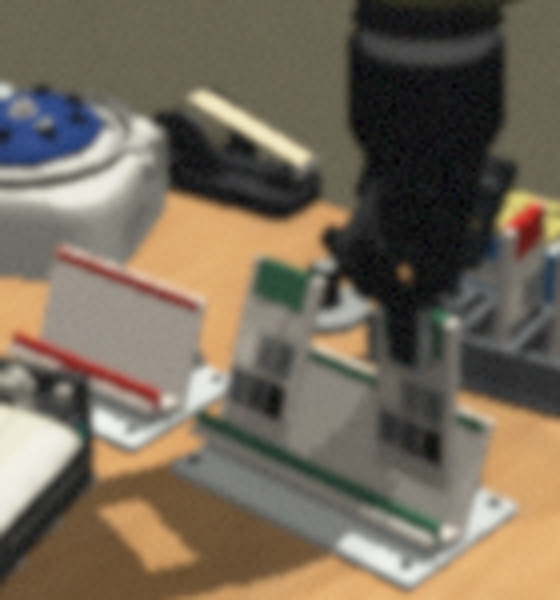

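```bash
python3 -m jog '0 -0.12 0.8 0;0 -0.12 1.4 0;0 -0.12 1.8 0;0 -0.12 1.8 0;0 -0.12 1.8 0'; python3 -m jog '0 0 0.1 0;0 0 0.1 0;0 0 0.15 0;0 0 0.15 0';python3 -m jog '0 0 0.1 0;0 0 0.1 0'
```

```text
time_s: 16.65
tool_pos: [455.7, -129.5, 89.0]
eef_rot: [-2.28, -2.161, 0.0]
wrist_force: [-0.7, -0.2, -0.4]
grip_width: 7.8
time_s: 17.05
tool_pos: [455.8, -129.6, 87.7]
eef_rot: [2.28, 2.16, 0.0]
wrist_force: [-0.2, 1.1, 1.4]
grip_width: 7.7
time_s: 17.25
tool_pos: [456.4, -129.8, 87.3]
eef_rot: [2.279, 2.159, 0.002]
wrist_force: [0.5, -0.0, 6.4]
grip_width: 7.5
```

```bash
python3 -m jog '0 0 -0.05 0;0 0 -0.05 0' 222; python3 -m jog '0 0.2 0 0;0 0.4 0 0;0 0.6 0 0' 200;  python3 -m jog '0 0.3 0 0;0 0.6 0 0;0 0.9 0 0;0 1.2 0 0;0 1.2 0 0' 170;python3 -m jog '0 0.4 0 0;0 0.8 0 0;0 1.2 -0.3 0;0 1.2 -0.3 0' 160; python3 -m jog '0 0 -2 0;0 0 -4 0;0 0 -8 0;0 0 -14 0;0 0 -14 0;0 0 -14 0'
python3 - <<'E'
from h import *
go((640.7,-115.1,225,HR))
d=cam("scene"); crop(d,270,120,410,270,4,"s13.png")
E
```

```text
time_s: 17.45
tool_pos: [455.6, -129.5, 87.0]
eef_rot: [-2.281, -2.161, 0.0]
wrist_force: [-0.2, -0.7, -0.2]
grip_width: 10.8
time_s: 17.75
tool_pos: [461.8, -129.9, 86.9]
eef_rot: [-2.281, -2.161, 0.0]
wrist_force: [0.9, -0.4, -0.1]
grip_width: 18.4
time_s: 18.25
tool_pos: [474.0, -130.5, 87.0]
eef_rot: [2.28, 2.161, 0.0]
wrist_force: [0.4, 0.2, 0.8]
grip_width: 28.2
time_s: 18.65
tool_pos: [486.3, -131.2, 90.4]
eef_rot: [2.28, 2.16, 0.001]
wrist_force: [1.2, -0.7, 0.0]
grip_width: 32.0
time_s: 19.25
tool_pos: [486.1, -131.3, 231.6]
eef_rot: [2.278, 2.159, 0.003]
wrist_force: [0.3, 0.1, -1.2]
grip_width: 31.7
t 19.25 tcp [ 486.1 -131.3  231.6] y-head -0.0539 q [-0.337  0.194  1.652 -0.     1.292 -0.283] grip 31.7 F [ 0.3  0.1 -1.2]
tool z [ 0.0034 -0.0012 -1.    ]
[ 2.45 15.34  0.71] turn -1.7297
```

View pics/s13.png

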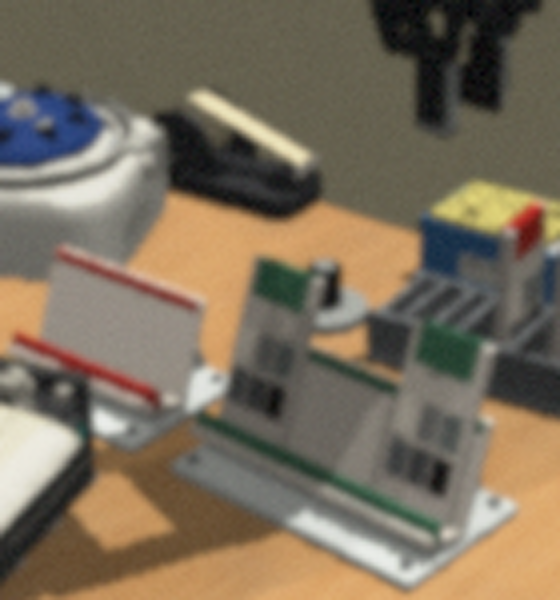

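```bash
python3 -m jog '0.6 4 0 -0.15;1.2 8 0 -0.3;1.8 12 0 -0.45;2.4 15.3 0 -0.6;2.4 15.3 0 -0.75;2.4 15.3 0 -0.9;2.4 15.3 0 -1.05;2.4 15.3 0 -1.2' 189 && python3 -m jog '0 0 0 -0.15;0 0 0 -0.3;0 0 0 -0.45;0 0 0 -0.53;0 0 0 -0.53;0 0 0 -0.53'
python3 - <<'E'
from h import *
go((640.4,-114.8,77,HR))
d=cam("top"); crop(d,280,120,450,260,4,"t14.png")
for p in((0,100),(-8,100),(-8,78)):
  for y in(-57-24,-57+24):
    q=proj(d,rest("g",p[0],y,p[1])); 
    print(p,y,((q-[280,120]+.5)*4-.5).round())
E
```

```text
time_s: 20.1
tool_pos: [639.2, -115.3, 227.1]
eef_rot: [-0.652, -3.069, -0.0]
wrist_force: [-0.4, -0.0, 0.3]
grip_width: 22.0
time_s: 20.7
tool_pos: [639.4, -115.4, 228.3]
eef_rot: [0.161, -3.135, -0.001]
wrist_force: [-0.0, -0.5, -0.1]
grip_width: 22.0
t 20.7 tcp [ 639.4 -115.4  228.3] y-head 1.6733 q [-0.235  0.53   1.206  0.     1.408 -1.908] grip 22.0 F [-0.  -0.5 -0.1]
tool z [-2.2e-03  6.0e-04 -1.0e+00]
[-0.14  0.03 15.13] turn -0.0025
(0, 100) -81 [637. 378.]
(0, 100) -33 [544. 373.]
(-8, 100) -81 [637. 393.]
(-8, 100) -33 [544. 387.]
(-8, 78) -81 [628. 408.]
(-8, 78) -33 [536. 403.]
```

View pics/t14.png

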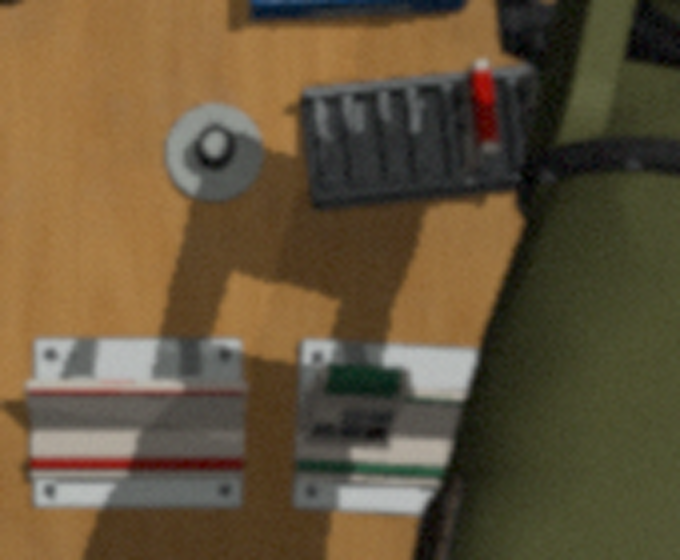

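```bash
python3 -m jog '-0.1 0 4 0;-0.1 0 8 0;-0.1 0 11 0;-0.1 0 11 0'
python3 - <<'E'
from h import *
go((640.4,-114.8,77,HR))
d=cam("scene"); crop(d,320,80,450,230,4,"s15.png")
E
```

```text
time_s: 21.15
tool_pos: [638.6, -114.8, 115.1]
eef_rot: [0.162, -3.13, -0.004]
wrist_force: [1.6, -0.1, 0.9]
grip_width: 22.1
t 21.15 tcp [ 638.6 -114.8  115.1] y-head 1.6744 q [-0.234  0.629  1.323  0.     1.198 -1.909] grip 22.1 F [ 1.6 -0.1  0.9]
tool z [-0.0078  0.0019 -1.    ]
[-0.21 -0.02  3.81] turn -0.0014
```

View pics/s15.png

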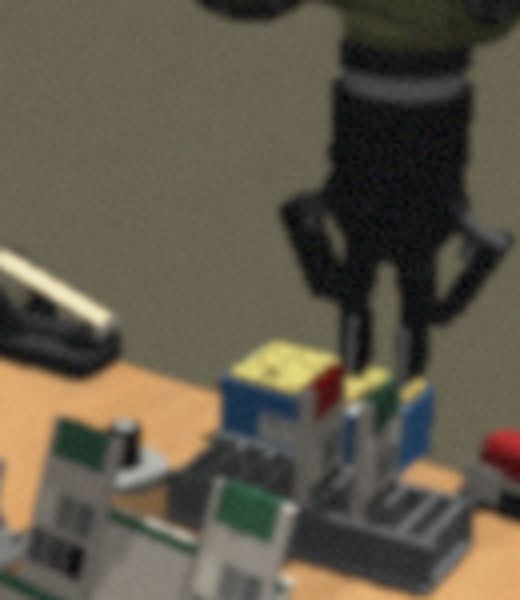

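```bash
python3 -m jog '0 0 2 0;0 0 3.5 0;0 0 3.9 0;0 0 3.9 0;0 0 3.9 0' ; python3 -m jog '0 0 0 0;0 0 0 0;0 0 0 0;0 0 0 0;0 0 0 0' 255 30; python3 -m jog '0 0 -2 0;0 0 -6 0;0 0 -10 0;0 0 -15 0;0 0 -15 0;0 0 -15 0'
python3 - <<'E'
from h import *
go((*st("g",-6,0),225,HG))
E
```

```text
time_s: 21.7
tool_pos: [641.2, -115.4, 82.1]
eef_rot: [-0.165, 3.136, -0.001]
wrist_force: [-0.9, 0.1, 0.5]
grip_width: 22.2
time_s: 22.2
tool_pos: [641.2, -115.4, 82.1]
eef_rot: [-0.165, 3.136, -0.001]
wrist_force: [-0.2, -0.2, 5.5]
grip_width: 7.1
time_s: 22.8
tool_pos: [640.8, -115.4, 231.8]
eef_rot: [-0.165, 3.136, -0.001]
wrist_force: [-0.4, -0.0, -1.5]
grip_width: 7.2
t 22.8 tcp [ 640.8 -115.4  231.8] y-head 1.676 q [-0.234  0.529  1.199 -0.     1.411 -1.91 ] grip 7.2 F [-0.4 -0.  -1.5]
tool z [ 1.6e-03 -4.0e-04 -1.0e+00]
[17.58  6.15  0.65] turn 1.7295
```

```bash
python3 -m jog '4 1.4 0 0.15;8 2.8 0 0.3;12 4.2 0 0.45;16 5.6 0 0.6;17.6 6.15 0 0.75;17.6 6.15 0 0.9;17.6 6.15 0 1.05;17.6 6.15 0 1.2' && python3 -m jog '0 0 0 0.15;0 0 0 0.3;0 0 0 0.45;0 0 0 0.53;0 0 0 0.53;0 0 0 0.53'
python3 - <<'E'
from h import *
go((*st("g",-6,0),112,HG))
E
```

```text
time_s: 23.6
tool_pos: [458.5, -72.5, 229.5]
eef_rot: [-1.642, -2.675, 0.001]
wrist_force: [0.2, -0.6, -1.3]
grip_width: 7.3
time_s: 24.2
tool_pos: [458.8, -72.6, 230.0]
eef_rot: [-2.277, -2.163, 0.002]
wrist_force: [-1.2, 0.3, -1.6]
grip_width: 7.3
t 24.2 tcp [458.8 -72.6 230. ] y-head -0.0514 q [-0.236  0.11   1.752  0.     1.281 -0.184] grip 7.3 F [-1.2  0.3 -1.6]
tool z [-1.8e-03  4.0e-04 -1.0e+00]
[-1.00e-02  9.00e-02  1.18e+01] turn 0.0021
```

```bash
python3 -m jog '0 0.08 4 0;0 0.08 8 0;0 0.08 11 0;0 0.08 11.8 0;0 0.08 11.8 0;0 0.08 11.8 0'
python3 - <<'E'
from h import *
go((*st("g",-6,0),95,HG))
d=cam("scene"); crop(d,270,120,410,270,4,"s16.png")
E
```

```text
time_s: 24.8
tool_pos: [460.7, -72.9, 114.3]
eef_rot: [2.279, 2.161, 0.001]
wrist_force: [0.5, -0.4, -0.8]
grip_width: 7.1
t 24.8 tcp [460.7 -72.9 114.3] y-head -0.0532 q [-0.235  0.256  1.876 -0.     1.009 -0.182] grip 7.1 F [ 0.5 -0.4 -0.8]
tool z [ 1.7e-03 -4.0e-04 -1.0e+00]
[ 0.01 -0.12  1.93] turn 0.0003
```

View pics/s16.png

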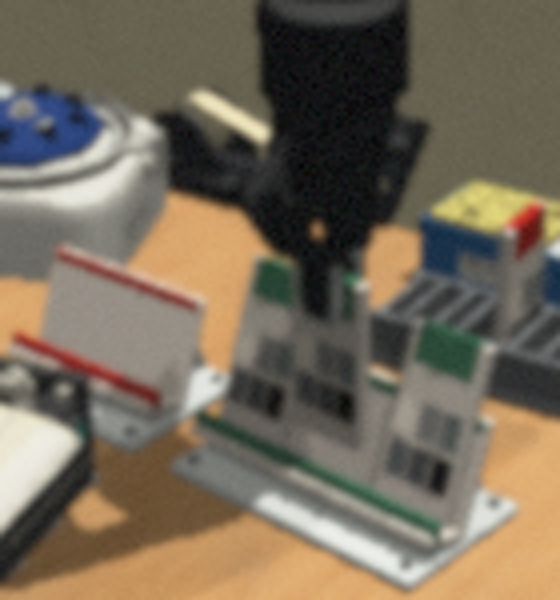

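Run:
```python
from h import *
d=cam("scene")
for y in(-24,24):
  for x in (-10,-2):
    P=(*st("g",x,y),40.3); print(x,y,((proj(d,P)-[270,120]+.5)*4-.5).round())
d=cam("top"); crop(d,340,190,450,260,6,"t16.png")
```

```text
-10 -24 [356. 462.]
-2 -24 [365. 456.]
-10 24 [288. 431.]
-2 24 [298. 425.]
```

View pics/t16.png

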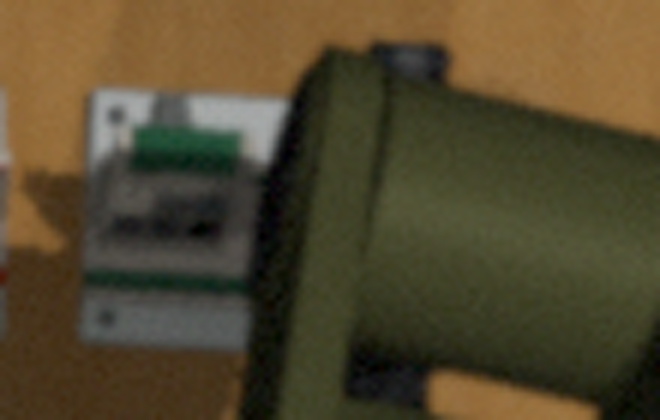

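```bash
python3 -m jog '0 -0.12 0.8 0;0 -0.12 1.4 0;0 -0.12 1.9 0;0 -0.12 1.9 0;0 -0.12 1.9 0'; python3 -m jog '0 0 0.1 0;0 0 0.1 0;0 0 0.15 0;0 0 0.15 0';python3 -m jog '0 0 0.1 0;0 0 0.1 0'
```

```text
time_s: 25.45
tool_pos: [458.8, -72.6, 93.9]
eef_rot: [-2.28, -2.16, 0.0]
wrist_force: [-0.2, -0.4, -0.6]
grip_width: 7.5
time_s: 25.85
tool_pos: [458.9, -72.7, 92.7]
eef_rot: [2.28, 2.16, 0.0]
wrist_force: [-0.2, -0.9, 1.6]
grip_width: 7.7
time_s: 26.05
tool_pos: [459.5, -72.8, 92.3]
eef_rot: [2.279, 2.159, 0.002]
wrist_force: [0.7, -0.4, 7.1]
grip_width: 7.7
```

```bash
python3 -m jog '0 0 -0.05 0;0 0 -0.05 0' 222; python3 -m jog '0 0.2 0 0;0 0.4 0 0;0 0.6 0 0' 200;  python3 -m jog '0 0.3 0 0;0 0.6 0 0;0 0.9 0 0;0 1.2 0 0;0 1.2 0 0' 170;python3 -m jog '0 0.4 0 0;0 0.8 0 0;0 1.2 -0.3 0;0 1.2 -0.3 0' 160; python3 -m jog '0 0 -2 0;0 0 -4 0;0 0 -8 0;0 0 -14 0;0 0 -14 0;0 0 -14 0'
python3 - <<'E'
from h import *
go((636.6,-79,225,HR))
d=cam("scene"); crop(d,270,120,410,270,4,"s17.png")
E
```

```text
time_s: 26.25
tool_pos: [458.8, -72.6, 92.0]
eef_rot: [-2.281, -2.161, 0.0]
wrist_force: [-0.2, 0.1, 0.9]
grip_width: 11.0
time_s: 26.55
tool_pos: [465.0, -73.0, 91.9]
eef_rot: [-2.281, -2.161, 0.0]
wrist_force: [0.6, 0.2, -0.7]
grip_width: 18.3
time_s: 27.05
tool_pos: [477.2, -73.6, 92.0]
eef_rot: [2.28, 2.161, 0.0]
wrist_force: [-0.9, 0.4, -0.2]
grip_width: 28.4
time_s: 27.45
tool_pos: [489.4, -74.3, 95.4]
eef_rot: [2.28, 2.16, 0.001]
wrist_force: [0.5, -0.3, -0.4]
grip_width: 31.8
time_s: 28.05
tool_pos: [489.3, -74.4, 236.6]
eef_rot: [2.278, 2.159, 0.003]
wrist_force: [0.3, -0.6, -0.5]
grip_width: 31.8
t 28.05 tcp [489.3 -74.4 236.6] y-head -0.054 q [-0.225  0.17   1.668 -0.     1.299 -0.171] grip 31.8 F [ 0.3 -0.6 -0.5]
tool z [ 3.5e-03 -8.0e-04 -1.0e+00]
[ 0.33 14.73  1.21] turn -1.7298
```

View pics/s17.png

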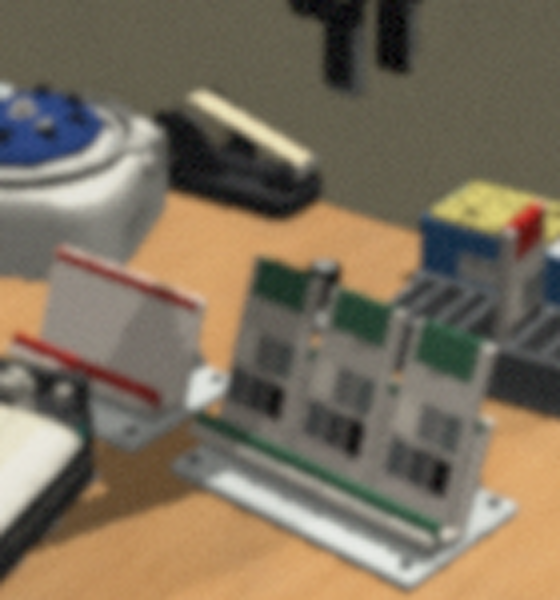

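Three green cards are in place, side by side. Now the red one (slot 3).

```bash
python3 -m jog '0.1 4 0 -0.15;0.1 8 0 -0.3;0.2 12 0 -0.45;0.3 14.7 0 -0.6;0.3 14.7 0 -0.75;0.3 14.7 0 -0.9;0.3 14.7 0 -1.05;0.3 14.7 0 -1.2' 189 && python3 -m jog '0 0 0 -0.15;0 0 0 -0.3;0 0 0 -0.45;0 0 0 -0.53;0 0 0 -0.53;0 0 0 -0.53'
python3 - <<'E'
from h import *
go((636.6,-79,77,HR))
E
```

```text
time_s: 28.9
tool_pos: [635.2, -79.1, 232.1]
eef_rot: [-0.652, -3.069, 0.0]
wrist_force: [0.0, -0.1, 0.0]
grip_width: 22.1
time_s: 29.5
tool_pos: [635.4, -79.2, 233.3]
eef_rot: [0.161, -3.135, -0.001]
wrist_force: [0.3, 1.1, 0.1]
grip_width: 22.1
t 29.5 tcp [635.4 -79.2 233.3] y-head 1.6733 q [-0.181  0.505  1.232 -0.     1.407 -1.854] grip 22.1 F [0.3 1.1 0.1]
tool z [-2.3e-03  4.0e-04 -1.0e+00]
[-1.600e-01 -1.000e-02  1.563e+01] turn -0.0025
```

```bash
python3 -m jog '-0.1 0 4 0;-0.1 0 8 0;-0.1 0 12 0;-0.1 0 14 0;-0.1 0 15.6 0;-0.1 0 15.6 0;-0.1 0 15.6 0' ; python3 -m jog '0 0 0 0;0 0 0 0;0 0 0 0;0 0 0 0;0 0 0 0' 255 30; python3 -m jog '0 0 -2 0;0 0 -6 0;0 0 -10 0;0 0 -15 0;0 0 -15 0;0 0 -15 0'
python3 - <<'E'
from h import *
go((*st("r",-6,25),225,HD))
d=cam("scene"); crop(d,270,50,450,250,3,"s18.png")
E
```

```text
time_s: 30.2
tool_pos: [637.1, -79.2, 79.8]
eef_rot: [-0.164, 3.136, -0.0]
wrist_force: [-0.5, -0.6, 0.8]
grip_width: 21.9
time_s: 30.7
tool_pos: [637.4, -79.2, 80.6]
eef_rot: [-0.165, 3.135, -0.001]
wrist_force: [-0.8, 0.2, 6.1]
grip_width: 8.0
time_s: 31.3
tool_pos: [636.9, -79.1, 230.1]
eef_rot: [-0.165, 3.135, -0.001]
wrist_force: [0.1, -0.2, -2.5]
grip_width: 7.6
t 31.3 tcp [636.9 -79.1 230.1] y-head 1.6759 q [-0.181  0.508  1.235 -0.     1.396 -1.857] grip 7.6 F [ 0.1 -0.2 -2.5]
tool z [ 2.2e-03 -4.0e-04 -1.0e+00]
[15.05 22.31  0.47] turn 1.6759
```

View pics/s18.png

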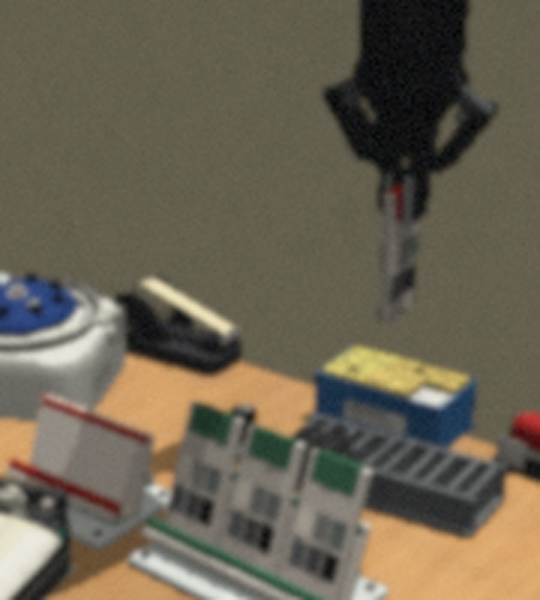

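Run:
```python
from h import *
d=cam("top"); crop(d,160,210,400,400,3,"t19.png")
d=cam("scene"); crop(d,170,150,330,300,4.5,"s19.png")
```

```text
(no output)
```

View pics/t19.png

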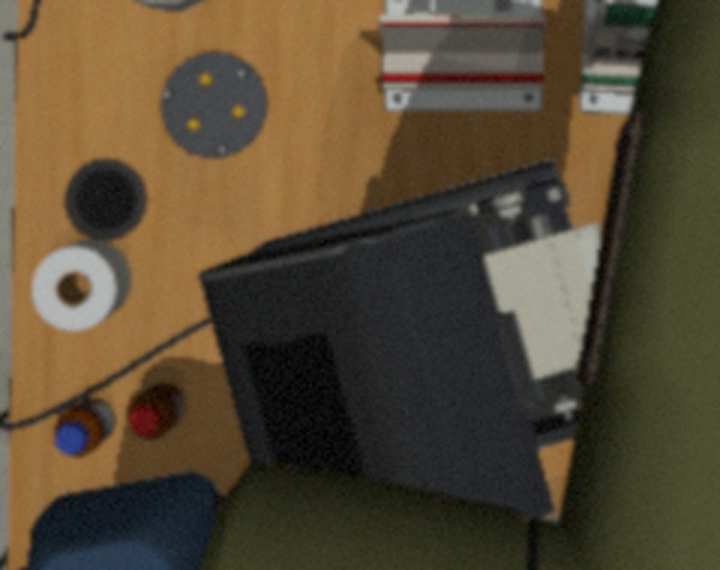

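View pics/s19.png

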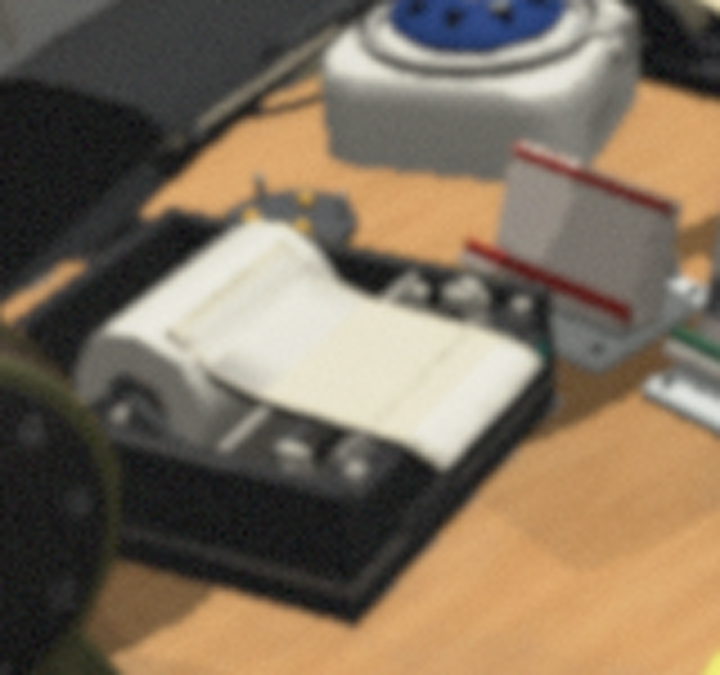

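Run:
```python
from h import *
d=cam("scene"); t=cam("top")
crop(d,120,110,340,290,3.5,"s20.png")
for z in(250,200,100):
  for p in((240,133),(260,140),(170,178),(205,195)): print(z,p,onz(d,*p,z).round())
for z in (250,150):
  for x,y in((205,272),(355,240),(480,210),(545,515),(255,465)): print(z,(x,y),onz(t,x/3+160,y/3+210,z).round())
```

```text
250 (240, 133) [352. 133. 250.]
250 (260, 140) [350.  71. 250.]
250 (170, 178) [139.  67. 250.]
250 (205, 195) [137. -30. 250.]
200 (240, 133) [437. 238. 200.]
200 (260, 140) [435. 167. 200.]
200 (170, 178) [194. 163. 200.]
200 (205, 195) [192.  52. 200.]
100 (240, 133) [606. 447. 100.]
100 (260, 140) [603. 360. 100.]
100 (170, 178) [304. 354. 100.]
100 (205, 195) [301. 216. 100.]
250 (205, 272) [336. 249. 250.]
250 (355, 240) [355. 161. 250.]
250 (480, 210) [373.  87. 250.]
250 (545, 515) [195.  49. 250.]
250 (255, 465) [224. 218. 250.]
150 (205, 272) [323. 267. 150.]
150 (355, 240) [344. 169. 150.]
150 (480, 210) [364.  88. 150.]
150 (545, 515) [167.  45. 150.]
150 (255, 465) [199. 233. 150.]
```

View pics/s20.png

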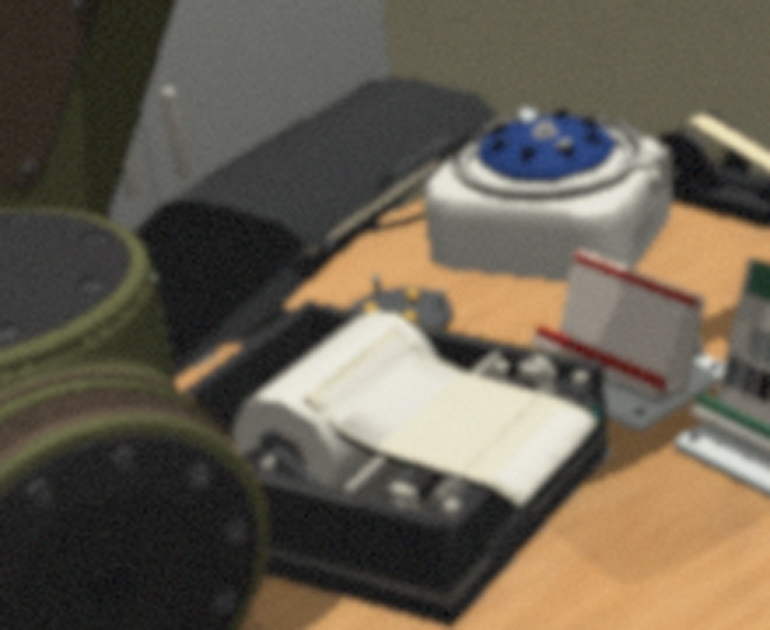

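```bash
python3 -m jog '2.5 4 0 0.15;5 8 0 0.3;8 12 0 0.45;12 16 0 0.6;15.3 19.8 0 0.75;15.3 19.8 0 0.9;15.3 19.8 0 1.05;15.3 19.8 0 1.2' && python3 -m jog '0 0 0 0.15;0 0 0 0.3;0 0 0 0.45;0 0 0 0.476;0 0 0 0.476;0 0 0 0.476'
python3 - <<'E'
from h import *
go((*st("r",-6,0),110,HD))
E
```

```text
time_s: 32.35
tool_pos: [463.3, 102.1, 228.7]
eef_rot: [-1.637, -2.681, 0.001]
wrist_force: [0.4, -0.0, -1.7]
grip_width: 7.5
time_s: 32.95
tool_pos: [463.7, 101.7, 228.8]
eef_rot: [-2.214, -2.229, 0.0]
wrist_force: [0.0, -0.5, -1.4]
grip_width: 7.3
t 32.95 tcp [463.7 101.7 228.8] y-head 0.0068 q [ 0.139  0.134  1.729 -0.     1.279  0.132] grip 7.3 F [ 0.  -0.5 -1.4]
tool z [-4.e-04 -1.e-04 -1.e+00]
[3.000e-02 1.000e-02 1.188e+01] turn 0.0068
```

```bash
python3 -m jog '0 0 4 0.007;0 0 8 0.007;0 0 11 0.007;0 0 11.9 0.007;0 0 11.9 0.007;0 0 11.9 0.007'
python3 - <<'E'
from h import *
go((*st("r",-6,0),94,HD))
d=cam("scene"); crop(d,230,100,370,250,4,"s21.png")
E
```

```text
time_s: 33.55
tool_pos: [464.5, 101.9, 111.4]
eef_rot: [2.224, 2.218, 0.002]
wrist_force: [0.7, -0.2, -0.2]
grip_width: 7.6
t 33.55 tcp [464.5 101.9 111.4] y-head -0.0028 q [0.139 0.279 1.854 0.    1.008 0.142] grip 7.6 F [ 0.7 -0.2 -0.2]
tool z [ 1.9e-03  3.0e-04 -1.0e+00]
[ 0.01 -0.08  1.74] turn -0.0028
```

View pics/s21.png

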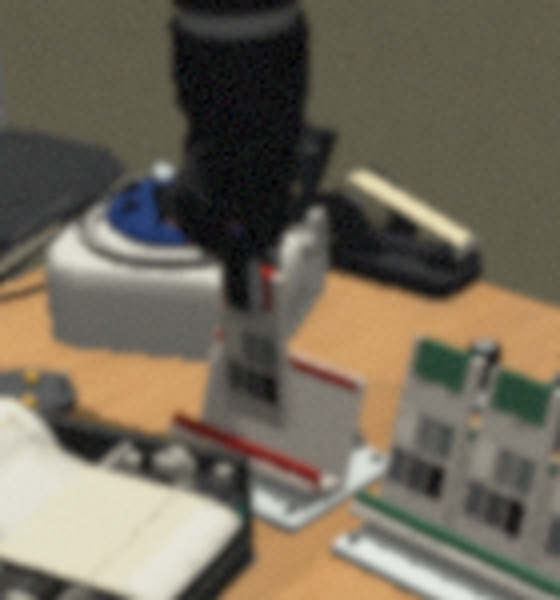

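```bash
python3 -m jog '0 -0.08 0.8 0;0 -0.08 1.4 0;0 -0.08 1.7 0;0 -0.08 1.7 0;0 -0.08 1.7 0'; python3 -m jog '0 0 0.1 0;0 0 0.1 0;0 0 0.15 0;0 0 0.15 0';python3 -m jog '0 0 0.1 0;0 0 0.1 0'
```

```text
time_s: 34.1
tool_pos: [463.0, 101.8, 93.0]
eef_rot: [2.225, 2.218, -0.0]
wrist_force: [0.1, -0.2, -1.4]
grip_width: 7.5
time_s: 34.5
tool_pos: [463.0, 101.8, 91.6]
eef_rot: [2.225, 2.217, 0.0]
wrist_force: [-0.0, -0.0, 0.4]
grip_width: 7.6
time_s: 34.7
tool_pos: [463.6, 101.9, 91.1]
eef_rot: [2.225, 2.217, 0.003]
wrist_force: [1.4, 0.2, 4.2]
grip_width: 7.6
```

```bash
python3 -m jog '0 0 -0.05 0;0 0 -0.05 0' 222; python3 -m jog '0 0.2 0 0;0 0.4 0 0;0 0.6 0 0' 200;  python3 -m jog '0 0.3 0 0;0 0.6 0 0;0 0.9 0 0;0 1.2 0 0;0 1.2 0 0' 170;python3 -m jog '0 0.4 0 0;0 0.8 0 0;0 1.2 -0.3 0;0 1.2 -0.3 0' 160; python3 -m jog '0 0 -2 0;0 0 -4 0;0 0 -8 0;0 0 -14 0;0 0 -14 0;0 0 -14 0'
python3 - <<'E'
from h import *
go((621,87,225,HR))
d=cam("scene"); crop(d,230,130,430,270,4,"s22.png")
d=cam("top"); crop(d,280,120,440,260,4.5,"t22.png")
E
```

```text
time_s: 34.9
tool_pos: [462.9, 101.7, 91.0]
eef_rot: [-2.225, -2.217, 0.0]
wrist_force: [0.6, -0.2, -0.3]
grip_width: 10.9
time_s: 35.2
tool_pos: [469.1, 101.7, 90.9]
eef_rot: [-2.225, -2.217, 0.0]
wrist_force: [0.6, -0.4, 0.2]
grip_width: 18.5
time_s: 35.7
tool_pos: [481.3, 101.7, 91.0]
eef_rot: [2.225, 2.217, 0.0]
wrist_force: [-0.2, 0.6, -0.8]
grip_width: 28.4
time_s: 36.1
tool_pos: [493.6, 101.6, 94.4]
eef_rot: [2.225, 2.217, 0.001]
wrist_force: [1.0, 0.3, 0.8]
grip_width: 31.9
time_s: 36.7
tool_pos: [493.5, 101.7, 235.6]
eef_rot: [2.224, 2.216, 0.004]
wrist_force: [-0.5, 0.2, -1.3]
grip_width: 31.7
t 36.7 tcp [493.5 101.7 235.6] y-head -0.0035 q [0.131 0.191 1.646 0.    1.301 0.134] grip 31.7 F [-0.5  0.2 -1.3]
tool z [ 3.5e-03  5.0e-04 -1.0e+00]
[-1.43 12.75  1.1 ] turn -1.6793
```

View pics/s22.png

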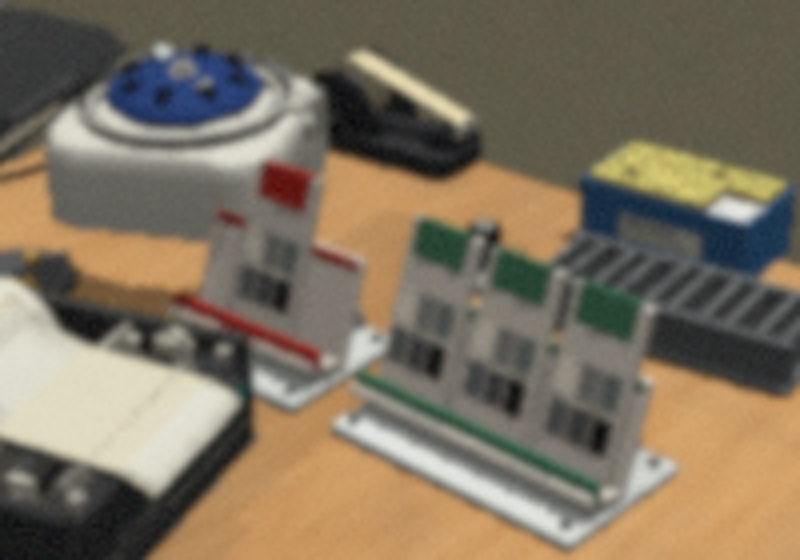

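View pics/t22.png

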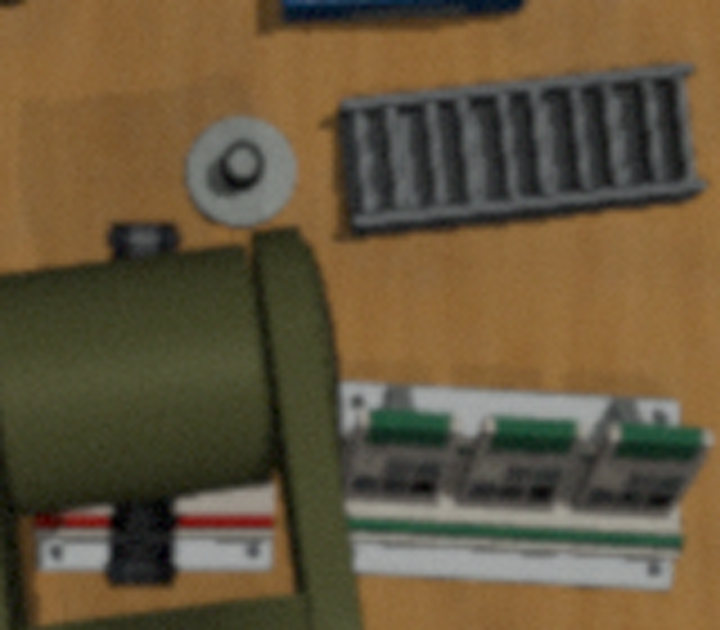

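```bash
cat > m2.py <<'E'
from h import *
d=cam("top"); hsv=cv2.cvtColor(d["img"],cv2.COLOR_BGR2HSV)
S=hsv[...,1]; 
def blob(m,u0,v0,u1,v1,mn):
    mm=np.zeros_like(m); mm[v0:v1,u0:u1]=m[v0:v1,u0:u1]
    n,l,st_,c=cv2.connectedComponentsWithStats(mm.astype(np.uint8)); return [(l==i,st_[i],c[i]) for i in range(1,n) if st_[i,4]>=mn]
# mirror disc
for l,s_,c in blob((S<75).astype(np.uint8),300,125,350,195,100):
    cs,_=cv2.findContours(l.astype(np.uint8),cv2.RETR_EXTERNAL,cv2.CHAIN_APPROX_NONE); cc=max(cs,key=cv2.contourArea)
    e=cv2.minEnclosingCircle(cc); f=cv2.fitEllipse(cc); print("disc",s_,e,f,onz(d,*f[0],8).round(1), "diam mm",np.array(f[1])/515*1158)
# mount balls
H=hsv[...,0];V=hsv[...,2]
for l,s_,c in blob(((H>12)&(H<35)&(S>110)&(V>60)).astype(np.uint8),216,228,248,262,3):
    print("ball",s_,c,onz(d,*c,15).round(1))
for l,s_,c in blob((S<110).astype(np.uint8),205,220,260,270,100):
    cs,_=cv2.findContours(l.astype(np.uint8),cv2.RETR_EXTERNAL,cv2.CHAIN_APPROX_NONE); cc=max(cs,key=cv2.contourArea)
    f=cv2.fitEllipse(cc); print("mount",s_,f,onz(d,*f[0],8).round(1),np.array(f[1])/515*1158)
crop(d,300,135,345,185,10,"mir.png"); crop(d,210,220,255,268,12,"mnt.png")
s=cam("scene")
for P in ((621,87,36),): print(proj(d,P),proj(s,P))
E
python3 m2.py
```

```text
disc [321 146  25  25 481] ((333.0, 157.75), 12.412291526794434) ((332.9840087890625, 157.65643310546875), (23.646591186523438, 24.105953216552734), 77.80671691894531) [626.5  60.1   8. ] diam mm [53.17039339 54.20328898]
ball [216 228   9   7  31] [218.48387097 229.83870968] [462.3 315.4  15. ]
ball [239 228   9   9  37] [244.59459459 230.37837838] [461.3 257.1  15. ]
ball [226 234   5   5  19] [228. 236.] [448.7 294.   15. ]
ball [237 245   4   4  11] [238.81818182 246.81818182] [424.7 269.6  15. ]
ball [222 249   5   5  18] [223.77777778 250.94444444] [415.4 303.   15. ]
ball [238 253  10   9  42] [244.26190476 258.57142857] [398.6 257.2  15. ]
ball [216 255   8   7  28] [218.17857143 259.14285714] [397.2 315.2  15. ]
mount [213 227  36  36 933] ((230.73892211914062, 244.58624267578125), (34.37991714477539, 34.88051986694336), 29.85963249206543) [429.4 288.9   8. ] [77.30474574 78.43037283]
[321.05708571 158.20286305] [340.10295174 184.8960471 ]
```

View pics/mnt.png

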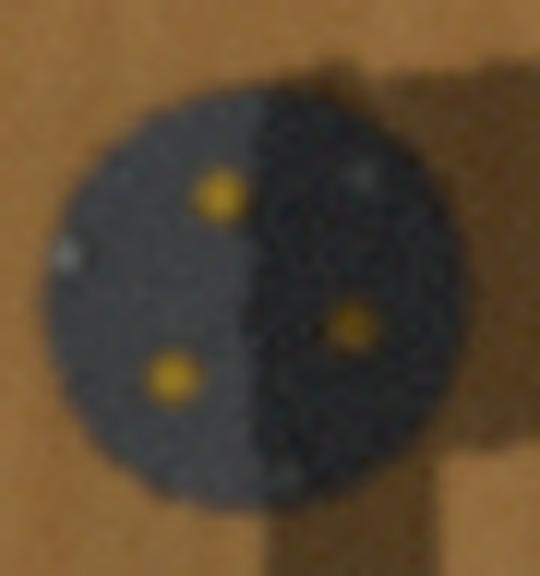

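View pics/mir.png

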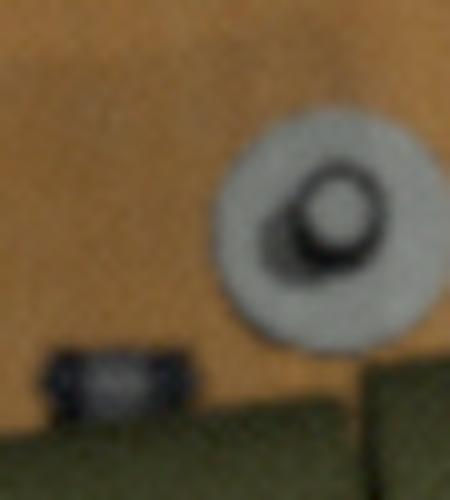

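```bash
python3 -m jog '3.5 4 0 0;4 8 0 0;4.2 12 0 0;4.2 13.3 0 0;4.2 13.3 0 0;4.2 13.3 0 0' 105 40
python3 - <<'E'
from h import *
go((626.5,60.1,200,0),(626.5,60.1,60,0),(626.5,60.1,11.5,0))
t=cam("top"); crop(t,280,195,440,260,5,"t23.png")
for w,ys in(("r",(0,)),("g",(57,0,-57))):
  for y0 in ys:
    for p in((0,100),(-8,78)):
      print(w,y0,p,[((proj(t,rest(w,p[0],y0+e,p[1]))-[280,195]+.5)*5-.5).round().tolist() for e in(24,-24)])
E
```

```text
time_s: 37.5
tool_pos: [625.4, 143.1, 232.6]
eef_rot: [-2.225, -2.216, 0.003]
wrist_force: [0.7, 0.3, -0.2]
grip_width: 50.3
t 37.5 tcp [625.4 143.1 232.6] y-head -0.0036 q [0.168 0.508 1.228 0.    1.407 0.171] grip 50.3 F [ 0.7  0.3 -0.2]
tool z [-2.2e-03 -4.0e-04 -1.0e+00]
[-8.3   0.15  3.26] turn -0.0036
[-8.29  0.18 17.26] turn -0.0036
[-8.29  0.19 22.11] turn -0.0036
r 0 (0, 100) [[111.0, 74.0], [228.0, 75.0]]
r 0 (-8, 78) [[112.0, 112.0], [227.0, 113.0]]
g 57 (0, 100) [[403.0, 76.0], [519.0, 82.0]]
g 57 (-8, 78) [[398.0, 113.0], [512.0, 120.0]]
g 0 (0, 100) [[541.0, 83.0], [658.0, 90.0]]
g 0 (-8, 78) [[534.0, 121.0], [649.0, 128.0]]
g -57 (0, 100) [[680.0, 91.0], [796.0, 98.0]]
g -57 (-8, 78) [[670.0, 129.0], [785.0, 135.0]]
```

View pics/t23.png

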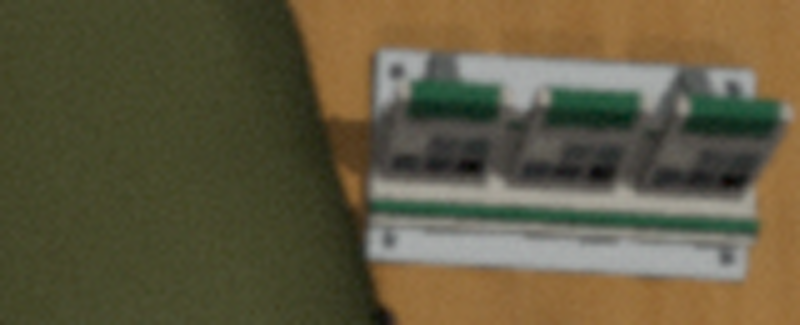

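```bash
python3 -m jog '-4 0.1 0 0;-8.3 0.2 0 0;-8.3 0.2 4 0;-8.3 0.2 8 0;-8.3 0.2 12 0;-8.3 0.2 16 0;-8.3 0.2 16 0;-8.3 0.2 16 0'
python3 - <<'E'
from h import *
go((626.5,60.1,60,0),(626.5,60.1,11.5,0))
t=cam("top"); crop(t,280,120,380,260,4,"t24.png")
s=cam("scene"); crop(s,270,100,410,230,5,"s24.png")
E
```

```text
time_s: 38.35
tool_pos: [627.8, 60.3, 75.4]
eef_rot: [2.225, 2.217, 0.0]
wrist_force: [0.0, 0.8, 1.7]
grip_width: 50.0
t 38.35 tcp [627.8  60.3  75.4] y-head -0.0034 q [0.038 0.634 1.416 0.    1.091 0.041] grip 50.0 F [0.  0.8 1.7]
tool z [ 4.e-04  0.e+00 -1.e+00]
[-0.02 -0.13  1.54] turn -0.0034
[-0.02 -0.13  6.39] turn -0.0034
```

View pics/s24.png

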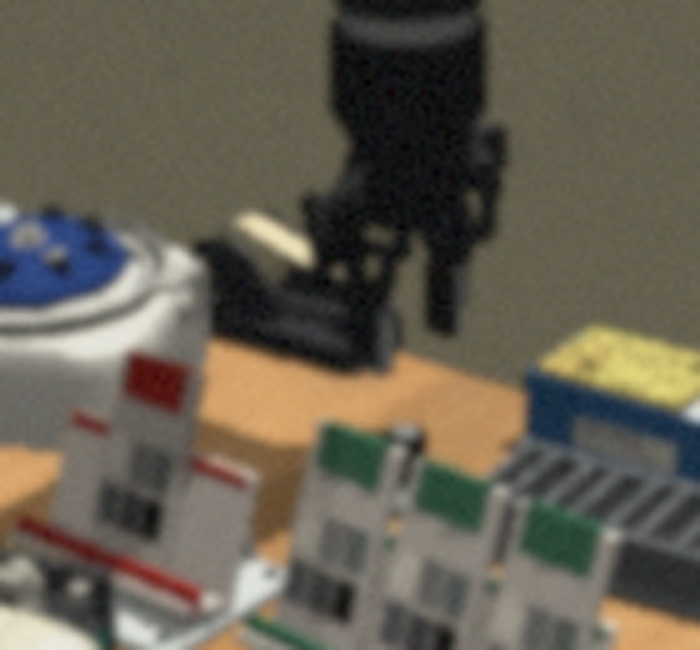

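View pics/t24.png

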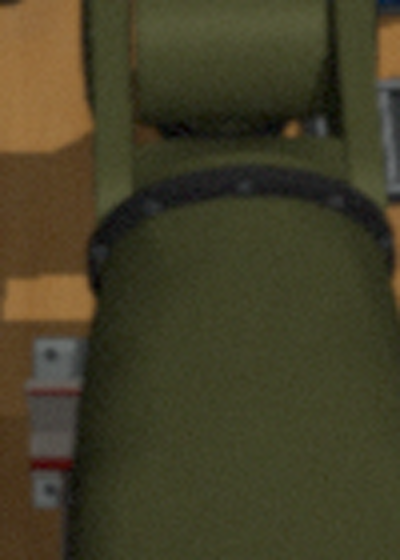

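```bash
python3 - <<'E'
from h import *
s=cam("scene"); print(proj(s,(626.5,60.1,36)),proj(s,(626.5,60.1,31)))
E
python3 -m jog '0 -0.1 3 0;0 -0.1 5 0;0 -0.1 6.2 0;0 -0.1 6.4 0;0 -0.1 6.4 0;0 -0.1 6.4 0'
python3 - <<'E'
from h import *
go((626.5,60.1,11.5,0))
E
```

```text
[349.71090483 187.03863306] [349.71051002 188.78143126]
time_s: 39.1
tool_pos: [627.6, 60.2, 11.5]
eef_rot: [2.224, 2.216, 0.002]
wrist_force: [0.4, -0.3, -0.6]
grip_width: 50.2
t 39.1 tcp [627.6  60.2  11.5] y-head -0.0036 q [ 0.038  0.721  1.441 -0.     0.977  0.041] grip 50.2 F [ 0.4 -0.3 -0.6]
tool z [ 2.1e-03  1.0e-04 -1.0e+00]
[-0.01 -0.11 -0.  ] turn -0.0036
```

```bash
python3 -m jog '0 0 0 0;0 0 0 0;0 0 0 0;0 0 0 0;0 0 0 0;0 0 0 0' 255 40
python3 -m jog '0 0 -1 0;0 0 -4 0;0 0 -8 0;0 0 -13 0;0 0 -18 0;0 0 -20 0;0 0 -20 0'
python3 - <<'E'
from h import *
go((560,140,215,.8),(429.5,288.9,215,np.pi/2))
s=cam("scene"); crop(s,270,60,410,230,4,"s25.png")
E
```

```text
time_s: 39.7
tool_pos: [627.2, 60.2, 10.8]
eef_rot: [2.225, 2.217, 0.001]
wrist_force: [-0.8, -0.5, 6.3]
grip_width: 20.4
time_s: 40.4
tool_pos: [627.7, 60.2, 214.1]
eef_rot: [2.222, 2.215, 0.007]
wrist_force: [0.2, 0.4, -1.9]
grip_width: 20.6
t 40.4 tcp [627.7  60.2 214.1] y-head -0.0036 q [0.038 0.491 1.298 0.    1.347 0.041] grip 20.6 F [ 0.2  0.4 -1.9]
tool z [ 6.2e-03  3.0e-04 -1.0e+00]
[ 7.95 -6.8  -0.13] turn -0.8036
[ 22.8 -19.9  -0.2] turn -1.5743
```

View pics/s25.png

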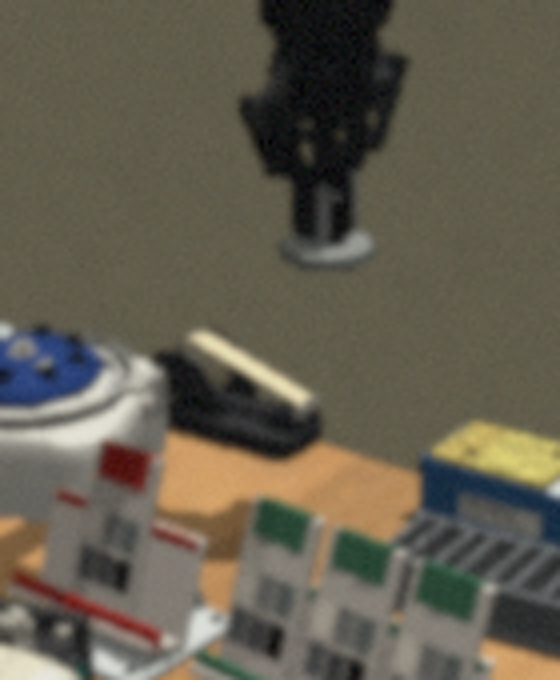

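```bash
python3 -m jog '3.2 -2.8 0 -0.15;6.4 -5.6 0 -0.3;9.6 -8.4 0 -0.45;12.8 -11.2 0 -0.6;16 -14 0 -0.75;19.2 -16.8 0 -0.9;22.8 -19.9 0 -1.05;22.8 -19.9 0 -1.2' ; python3 -m jog '0 0 0 -0.15;0 0 0 -0.3;0 0 0 -0.374;0 0 0 -0.374;0 0 0 -0.374'
python3 - <<'E'
from h import *
go((429.5,288.9,100,np.pi/2))
E
```

```text
time_s: 41.25
tool_pos: [424.9, 291.7, 208.0]
eef_rot: [-0.568, -3.086, 0.003]
wrist_force: [1.1, -0.6, -2.0]
grip_width: 20.7
time_s: 41.75
tool_pos: [428.2, 288.6, 208.7]
eef_rot: [-0.005, -3.14, 0.002]
wrist_force: [0.3, 0.6, -2.2]
grip_width: 20.8
t 41.75 tcp [428.2 288.6 208.7] y-head 1.5679 q [ 0.522  0.246  1.643 -0.     1.254 -1.046] grip 20.8 F [ 0.3  0.6 -2.2]
tool z [-0.002  -0.0011 -1.    ]
[-0.15  0.04 10.87] turn -0.0029
```

```bash
python3 -m jog '-0.1 0 4 0;-0.1 0 8 0;-0.1 0 11 0;-0.1 0 13.5 0;-0.1 0 13.5 0;-0.1 0 13.5 0'
python3 - <<'E'
from h import *
go((429.5,288.9,50,np.pi/2))
s=cam("scene"); crop(s,180,90,320,250,4.5,"s26.png"); t=cam("top"); crop(t,180,190,320,290,5,"t26.png")
E
```

```text
time_s: 42.35
tool_pos: [429.7, 288.9, 75.3]
eef_rot: [-0.003, -3.141, 0.0]
wrist_force: [-0.3, 0.2, -1.2]
grip_width: 20.6
t 42.35 tcp [429.7 288.9  75.3] y-head 1.5692 q [ 0.521  0.418  1.759  0.     0.965 -1.048] grip 20.6 F [-0.3  0.2 -1.2]
tool z [-5.e-04 -3.e-04 -1.e+00]
[0.02 0.   2.53] turn -0.0016
```

View pics/s26.png

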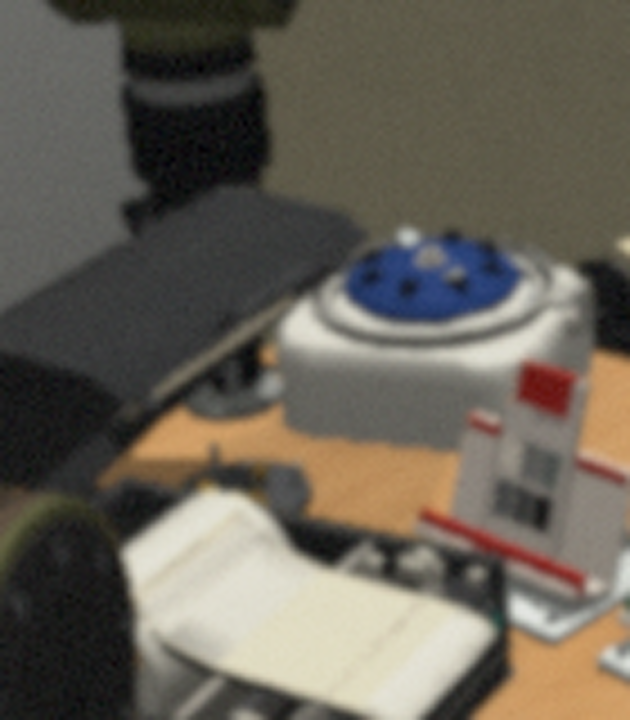

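View pics/t26.png

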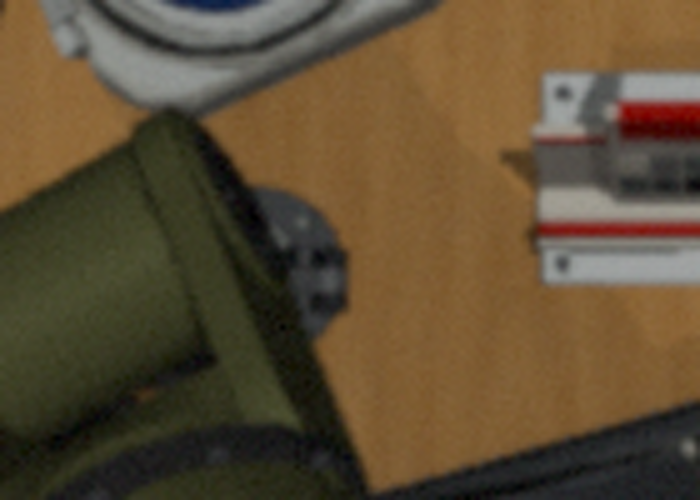

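```bash
python3 -m jog '0 0 1.5 0;0 0 3 0;0 0 3.7 0;0 0 3.7 0;0 0 3.7 0'; python3 -m jog '0 0 0.15 0;0 0 0.15 0';python3 -m jog '0 0 0.2 0;0 0 0.2 0';python3 -m jog '0 0 0.2 0;0 0 0.2 0'
```

```text
time_s: 42.95
tool_pos: [430.1, 289.1, 38.9]
eef_rot: [0.001, 3.141, 0.001]
wrist_force: [-0.6, -0.1, -1.7]
grip_width: 20.3
time_s: 43.15
tool_pos: [429.8, 289.0, 36.9]
eef_rot: [0.001, 3.141, 0.001]
wrist_force: [-0.7, -0.1, -2.1]
grip_width: 20.9
time_s: 43.35
tool_pos: [429.6, 288.8, 34.4]
eef_rot: [-0.001, -3.141, 0.0]
wrist_force: [-0.7, 0.4, -2.2]
grip_width: 20.8
time_s: 43.55
tool_pos: [429.5, 288.8, 32.2]
eef_rot: [-0.001, -3.141, 0.0]
wrist_force: [0.9, -0.2, -2.1]
grip_width: 20.5
```

Below the pin tops without contact. Continue to the balls.

```bash
python3 -m jog '0 0 0.2 0;0 0 0.3 0;0 0 0.3 0';python3 -m jog '0 0 0.1 0;0 0 0.1 0';python3 -m jog '0 0 0.1 0;0 0 0.1 0';python3 -m jog '0 0 0.1 0;0 0 0.1 0'
```

```text
time_s: 43.85
tool_pos: [429.5, 288.8, 29.3]
eef_rot: [-0.001, -3.141, 0.0]
wrist_force: [-0.3, -0.5, -2.3]
grip_width: 20.3
time_s: 44.05
tool_pos: [429.6, 288.9, 28.4]
eef_rot: [-0.001, -3.142, 0.0]
wrist_force: [0.4, 0.1, -2.5]
grip_width: 20.4
time_s: 44.25
tool_pos: [429.6, 288.9, 27.4]
eef_rot: [-0.0, -3.142, 0.0]
wrist_force: [0.1, 0.7, -2.6]
grip_width: 20.7
time_s: 44.45
tool_pos: [429.7, 288.9, 26.6]
eef_rot: [0.001, 3.141, 0.0]
wrist_force: [0.3, -1.1, 0.1]
grip_width: 20.8
```

```bash
python3 -m jog '0 0 0 0;0 0 0 0;0 0 0 0' 170; python3 -m jog '0 0 -0.5 0;0 0 -2 0;0 0 -5 0;0 0 -10 0;0 0 -15 0;0 0 -20 0;0 0 -20 0;0 0 -20 0' 150
python3 - <<'E'
from h import *
go((560,-100,300,np.pi/2))
E
```

```text
time_s: 44.75
tool_pos: [429.7, 288.9, 26.5]
eef_rot: [0.001, 3.141, 0.0]
wrist_force: [0.2, 0.6, -0.4]
grip_width: 28.3
time_s: 45.55
tool_pos: [429.7, 289.0, 227.6]
eef_rot: [0.001, 3.14, 0.002]
wrist_force: [0.4, 0.7, -0.2]
grip_width: 35.1
t 45.55 tcp [429.7 289.  227.6] y-head 1.5705 q [ 0.521  0.23   1.618 -0.     1.291 -1.049] grip 35.1 F [ 0.4  0.7 -0.2]
tool z [ 0.002   0.0011 -1.    ]
[-13.05 -38.88  -7.25] turn -0.0003
```

```bash
python3 -m jog '0 0 -5 0;0 2 -10 0;4 7 -10 0;8 12 -10 0;12 17 -10 0;16 20 -10 0;20 22 -10 0;22 23 -10 0'; python3 -m jog '0 0 0 0;0 0 0 0'
python3 m2.py
python3 - <<'E'
from h import *
t=cam("top"); crop(t,205,195,445,270,3.3,"t27.png"); crop(t,205,220,257,268,12,"m27.png")
s=cam("scene"); crop(s,210,130,420,270,3.8,"s27.png"); crop(s,215,165,270,215,10,"ms27.png")
E
```

```text
time_s: 46.35
tool_pos: [215.1, 515.3, 324.6]
eef_rot: [-0.001, -3.14, 0.004]
wrist_force: [0.6, 0.0, -0.5]
grip_width: 34.6
time_s: 46.55
tool_pos: [216.1, 514.7, 325.0]
eef_rot: [0.003, -3.141, 0.004]
wrist_force: [0.6, -0.6, 0.2]
grip_width: 35.0
ball [216 228   9   7  31] [218.48387097 229.83870968] [462.3 315.4  15. ]
ball [238 228  10  10  42] [244.4047619 230.5952381] [460.8 257.6  15. ]
ball [237 252  11  10  46] [244.06521739 258.43478261] [398.9 257.6  15. ]
ball [216 255   8   7  28] [218.21428571 259.17857143] [397.1 315.1  15. ]
mount [214 227  35  36 986] ((230.80836486816406, 244.51617431640625), (34.31916809082031, 34.78376007080078), 33.380462646484375) [429.6 288.7   8. ] [77.16814883 78.2128042 ]
[321.05708571 158.20286305] [340.10295174 184.8960471 ]
```

View pics/t27.png

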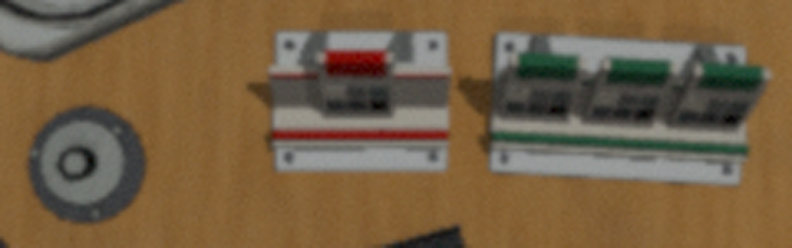

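View pics/m27.png

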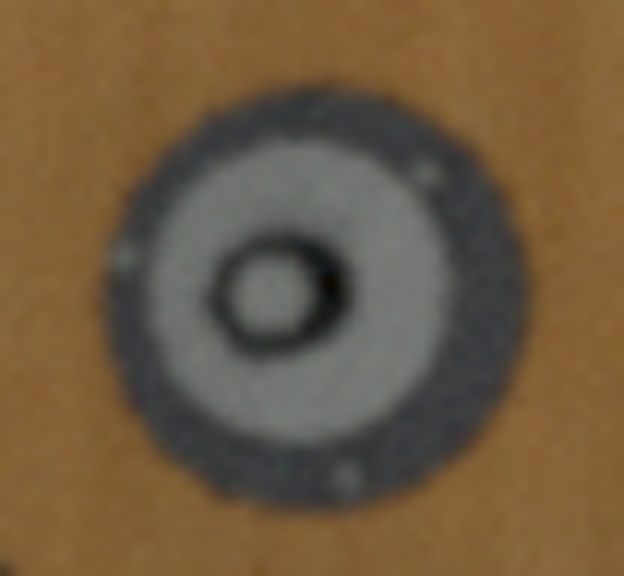

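View pics/s27.png

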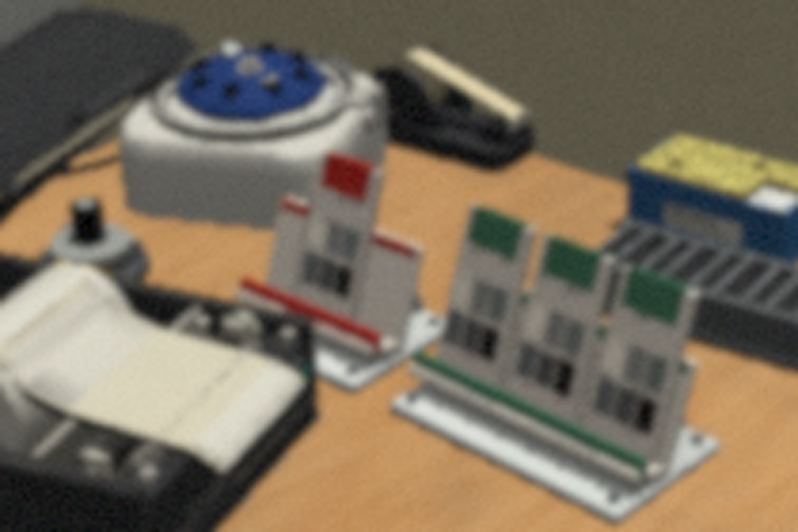

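View pics/ms27.png

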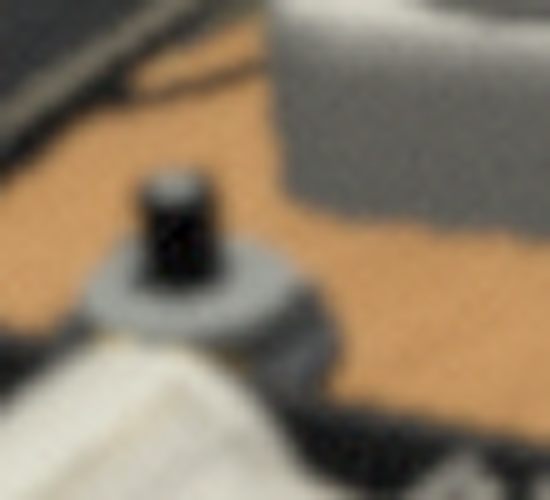

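Run:
```python
from h import *
t=cam("top"); s=cam("scene")
f=lambda x,y:((x+.5)/12-.5+205,(y+.5)/12-.5+220)
print(onz(t,*f(299,290),24),onz(t,*f(267,293),52))
p=((178+.5)/10-.5+215,(187+.5)/10-.5+165); print(p,proj(s,(429.5,288.9,52)))
# card tag heights: rest-frame tag corners vs picture, red & green
h=cv2.cvtColor(t["img"],cv2.COLOR_BGR2HSV);H,S,V=[h[...,i].astype(int) for i in range(3)]
for nm,w,m,ys in(("g","g",(H>40)&(H<95)&(S>70)&(V>35),(57,0,-57)),("r","r",((H<8)|(H>172))&(S>90)&(V>50),(0,))):
    m=m.astype(np.uint8); m[:200]=0;m[228:]=0;m[:,:280]=0;m[:,445:]=0
    n,l,st_,c=cv2.connectedComponentsWithStats(m)
    for i in range(1,n):
        if st_[i,4]>60:print(nm,st_[i],c[i].round(1))
    for y in ys: print("pred centre",np.mean([proj(t,rest(w,a,y,b)) for a,b in((0,100),(-8,78))],0).round(1))
```

```text
[431.69564828 288.91581237  24.        ] [431.6987729  289.61917398  52.        ]
(232.35, 183.25) [230.55736162 184.44147709]
g [362 211  18   8 109] [370.3 214.4]
g [390 213  18   8 106] [398.1 216.3]
g [418 214  17   8 111] [425.8 217.5]
pred centre [371.2 214.2]
pred centre [398.7 215.7]
pred centre [426.1 217.3]
r [303 210  19   8 147] [312.3 213.5]
pred centre [313.5 213.3]
```

```bash
python3 -c "
from cell import *
print(get_state()['time_s']); print(close_job())"
```

```text
46.85
the job is handed in; nothing more can be done
None
```

I handed the job in at 46.9 s. Four cards were in the rack, three green and one red. All now lean on their stands: the greens side by side at about +57, 0 and −57 mm, the red at the middle. Last of all I seated the mirror, knob up, on the mount. It had been knocked about 27 mm aside on the way, so I measured its position again before the grasp.

**Cards:** In the last top view the tag centres lie within about 1.2 px (roughly 2.5 mm) of where tags on flush, upright cards should appear. The scene view also shows them flat against the backstops with the tags up.

**Mirror:** The first contact force came at the expected height (TCP at 26.6 mm). Afterwards the disc and knob-top centres agreed within 1 mm, which means it is level. All three pins are visible outside the disc.

**One check disagreed slightly:** the mirror measures about 2 mm off the mount centre towards +x. That equals the guide-pin play and is about the camera error, so it may be touching a pin. I did not nudge it.

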